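# Tip an angle bracket onto its long leg and set it in the tack-weld jig

### The job

The steel angle bracket with the round cross-bar stands on its short leg. With its corner kept on the bench, tip it over that corner onto its long leg, easing it down rather than letting it fall over, and let go so that it stands by itself on the bench. Then take hold of it again, carry it to the steel plate with the two blue stops and set it down there on its long leg, pushed up flush against both stops: the back of its upright short leg against the longer stop, one side of the bracket against the shorter stop; let go and leave the other things alone.

Things in the scene. Friction and masses are not known exactly. Their poses are not given: they have to be found in the camera images.
- bracket: Loose bare-steel angle bracket, about 0.58 kg, legs 64 mm wide, 5 mm thick. Origin: middle of its outer corner edge. x runs along the outer face of the short leg (70 mm long), z along that of the long leg (95 mm), y along the corner edge (-32 to 32 mm). At the start z is up, the short leg is flat on the bench and x points roughly to world -x. Once tipped, x is up and z points where -x pointed.
- bracket_bar (a point): Middle of the bracket's round steel cross-bar, 10 mm thick, along y, at x 45, z 45 mm of the bracket; axes parallel to it. The bar joins two 4 mm side cheeks (56 mm clear between them, reaching x and z = 59 mm), 35 mm clear of either leg's inner face. Gripped lightly (about 12 N), the bracket pivots about the bar. Above the cheeks a leg is bare plate.
- jig_seat (a point): Where the bracket's origin belongs: on the jig plate's top, 6 mm above the bench. x points level into the longer blue stop, whose face is the plane x = 0 (y -70 to 30 mm); y points level into the shorter stop, whose face is y = 32 mm (x -105 to -25 mm); z up. Seated, the bracket's x axis points up, its z along -x here, its y along +y here.
- jig: Jig fixed to the bench: steel plate 130 x 130 x 6 mm with two blue stops at right angles, 14 mm wide, rising 12 mm above the plate: the longer 100 mm, the shorter 80 mm. Origin under the plate's centre; axes parallel to those of jig_seat, which lies at x 45, y 8, z 6 mm.
- weld_magnet: Bystander: three-sided magnetic welding square lying flat, 70 x 90 x 16 mm; origin under its middle.
- tip_tin: Bystander: small round tin, 65 mm across, 31 mm high; origin under its middle.
- paint_marker: Bystander: paint marker lying down, 124 mm long along its y axis, 16 mm thick; origin under its middle.
There are look-alikes about, which are no part of the job. Leave any red or yellow look-alike of the bracket alone. What is shaped like the jig but green or orange is not meant.

How it is judged:
By the outcome, as a careful person would: the job done as asked, in the order asked, and still so for the second after the job is handed in, with the robot touching nothing.
It also fails if it takes over 48 s, if anything falls off the work surface, if the arm or the gripper's body presses on something with over 40 N, if the wrist force passes 120 N, or if a joint passes its speed limit or range.

### The arm

A 6-joint arm with a two-finger parallel gripper is mounted at the origin on a cart in front of the work surface, level with it; the furniture and walls round the work are solid. World frame = base frame: x ahead of the robot, y to its left, z up, the work surface at z = 0. Lengths are in mm, angles in rad, forces in N, time in s.
With the tool pointing down it reaches from about 350 to 875 mm from the base axis. Payload 4.2 kg.
Tool frame: the origin (TCP) lies midway between the tips of the shut fingers; the grasp point (between the pads) lies 19 mm behind it (tcp_to_grasp is the distance from the TCP to the grasp point, in mm); z points along the fingers, y is the line along which they close (so a half turn about z gives the same grasp; the last joint's range is limited). The gripper opens to 85 mm and grips with 20 to 120 N. Pads are 22 mm wide; open, the fingers measure 114 mm over their backs; the gripper's body (76 mm by 85 mm) begins 54 mm behind the grasp point. The pads swing forward as they close: fully open they stand 13 mm farther back than shut.
Start: joints at [0.259, 0.385, 0.008, 0, -1.194, -0.259], TCP at [624.979, 0.025, 231.312] pointing down, gripper open.
Joint ranges: [-3.14, 3.14], [-1.21, 2.06], [-1.07, 1.41], [-3.16, 2.05], [-2.99, -0.16], [-3.1, 3.1]. Speed limits (rad/s): [2.79, 2.79, 3.14, 3.14, 3.14, 3.14].

### API

Orientations are given as a unit quaternion [x, y, z, w].
In Python, from bench import read_state, get_image, job_done, tcp_to_grasp gives the robot as it stands.
- The arm moves only by the tool jog_arm, never from a script. Its argument "plan" is a list of rows, each a list of 3 entries, a list of its own where there are three numbers: the finger opening in mm, from 0 to 85.4, then the shift along the tool's x, y, z as a fraction of full scale, then the turn, a rotation vector about the tool's x, y, z as a fraction of full scale. A call has 1 to 10 rows; each row is the pose to reach, as a shift and turn from the pose commanded when the call began, along the tool's axes at that moment; what a row does not reach only later rows make up. Full scale, the value 1, is 0.1 m for a shift and 60 degrees for a turn. A row lasts 1/8 s, in which the tool goes at most 62.5 mm and 10.7 degrees, less where a joint would pass 70% of its speed; a pose out of reach is approached as far as the arm can. A call with a number of a shift or a turn outside -1 to 1 is refused whole. A call with a gripper value outside its range is refused whole. The fingers move at their own pace and stop on an object; the grip force is fixed at half the most. Time passes only in rows, so rows that repeat a pose let the fingers close. It gives the time, the measured TCP pose, the force, the opening and the grip force at its end, in the units of the state.
- read_state(): the state, without advancing time (a new reading comes with each control period).
- get_image(name): name is "scene" or "side" or "wrist"; returns a dict with "img" (480x640x3 uint8, red, green, blue), "range_z" (480x640 float32, mm along the optical axis (not along the pixel's ray), 0 where there is no reading), "intrinsics" (3x3 intrinsics, pixels), "extrinsics" (4x4, takes a point from camera to world coordinates); the wrist camera has in their place "tool_from_camera" (4x4, takes a point from camera to tool coordinates, whose origin is the TCP and whose axes are the flange's). Camera axes: x right, y down, z forward; pixel columns grow to the right and rows downward; lengths in mm; the calibration is good to about 2 mm. A picture is of the moment at which its call begins: read the wrist's pose just before it.
- job_done(): hands the job in; it is judged then, once.
The state is a dict: "clock": time; "joints": joint angles; "joint_vel": joint speeds; "joint_efforts": joint torques, N m; "position": TCP position; "ee_rot": TCP orientation; "contact_force": force on the tool from outside, world axes, zero at the start; "wrist_torque": the same for the moment, N m; "gripper_width": finger opening in mm; "grasp_force": force on a finger pad.
Only numpy, scipy, OpenCV 4.12 (cv2) and the standard library are available. Lean on these libraries where they do the work, as an engineer would, in place of code of your own. Each camera call takes 0.05 s, during which the arm holds its last target. There are 200 camera calls.

## Working session

There is one attempt and no reset: what is moved stays moved. The work goes in short steps, Python scripts to look and compute and a tool call to move; the robot and the scene stay as the last step left them, time stands still between calls to the robot, and variables do not carry over. Pictures are saved under pics/ and viewed, at most 10 in all, crops included, and the job is handed in when it is done.

Besides the shell and the picture viewer there is one more tool, called after ">>>" by a JSON object that holds its "op" and its "data". jog_arm: Moves the arm, as the interface text tells. Its arguments: {"type":"object","properties":{"plan":{"type":"array"}},"required":["plan"]}

```bash
ls; mkdir -p pics; python3 - <<'E'
from bench import *
import cv2,numpy as np
for n in("scene","side"):
    d=get_image(n); cv2.imwrite(f"pics/{n}0.png",d["img"][:,:,::-1]); print(n,d["intrinsics"].tolist(),np.round(d["extrinsics"],3).tolist())
s=read_state(); print(s, tcp_to_grasp)
E
```

```text
pics
scene [[503.73634561632593, 0.0, 314.24230772915615], [0.0, 503.73634561632593, 242.3725064293021], [0.0, 0.0, 1.0]] [[0.847, -0.302, 0.437, -44.898], [-0.531, -0.472, 0.704, -1291.481], [-0.006, -0.829, -0.56, 828.147], [0.0, 0.0, 0.0, 1.0]]
side [[538.9124376115183, 0.0, 305.78619568815304], [0.0, 538.9124376115183, 234.63486425815188], [0.0, 0.0, 1.0]] [[0.873, -0.305, 0.381, 12.227], [-0.488, -0.564, 0.667, -1259.285], [0.011, -0.768, -0.641, 965.829], [0.0, 0.0, 0.0, 1.0]]
{'clock': 0.1, 'joints': array([ 2.58570034e-01,  3.85493808e-01,  6.75066974e-03, -4.39143598e-04,
       -1.19400547e+00, -2.58593808e-01]), 'joint_vel': array([ 0.00018655, -0.00157074,  0.0045372 ,  0.00231554, -0.00267033,
        0.00082888]), 'joint_efforts': array([-2.41840362e-04, -3.93318665e+01,  1.88929778e+01,  4.19793829e+00,
       -2.58899068e-03, -3.31562532e-06]), 'position': array([ 6.24471891e+02, -2.03617016e-03,  2.30317194e+02]), 'ee_rot': array([-7.07040754e-01,  7.07172099e-01,  6.67206289e-04, -7.41176069e-04]), 'contact_force': array([-0.21497073, -0.29719199, -0.51425681]), 'wrist_torque': array([ 0.04466156, -0.02780489, -0.01957736]), 'grasp_force': 0.0, 'gripper_width': 85.23273666481191} 18.700000000000003
```

View pics/scene0.png

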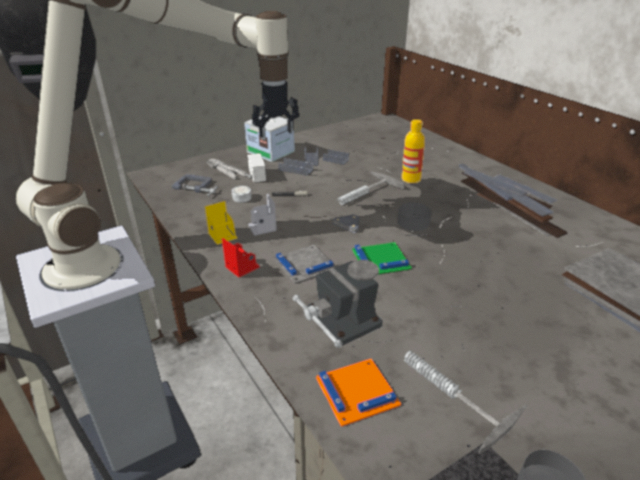

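View pics/side0.png

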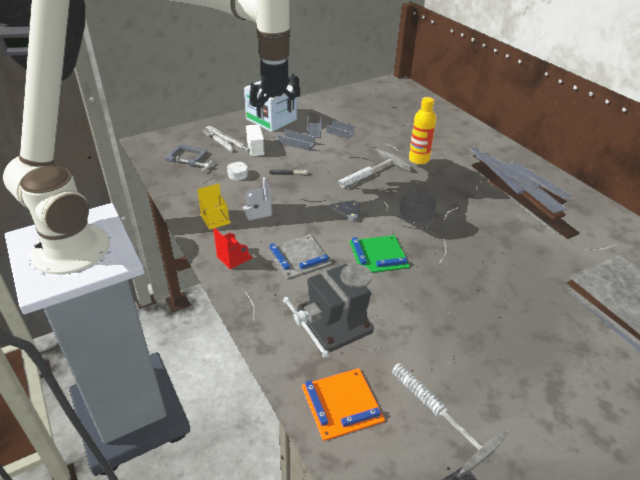

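Scene picture. Bracket candidates: yellow (220,222), red (238,258), bare steel (263,215). Jig candidates: steel (304,262), green (383,257), orange (358,390). I choose the bare-steel bracket and the steel plate. Next is a close crop to check, plus rough positions.

```bash
cat > h.py <<'E'
from bench import *
import cv2,numpy as np
from scipy.spatial.transform import Rotation as R
def cam(n):
    s=read_state(); d=get_image(n)
    if n=="wrist":
        T=np.eye(4);T[:3,:3]=R.from_quat(s["ee_rot"]).as_matrix();T[:3,3]=s["position"]
        d["extrinsics"]=T@d["tool_from_camera"]
    return d
def ray(d,u,v):
    K=d["intrinsics"];E=d["extrinsics"]
    return E[:3,3],E[:3,:3]@np.array([(u-K[0,2])/K[0,0],(v-K[1,2])/K[1,1],1])
def onz(d,u,v,z):
    o,r=ray(d,u,v); return o+r*(z-o[2])/r[2]
def cloud(d):
    K=d["intrinsics"];E=d["extrinsics"];Z=d["range_z"].astype(float)
    v,u=np.mgrid[:480,:640]
    P=np.stack([(u-K[0,2])/K[0,0]*Z,(v-K[1,2])/K[1,1]*Z,Z],-1)
    return P@E[:3,:3].T+E[:3,3]
E
python3 - <<'E'
from h import *
d=cam("side")
c=d["img"][150:290,190:420]; cv2.imwrite("pics/crop.png",cv2.resize(c,None,fx=3.4,fy=3.4,interpolation=cv2.INTER_CUBIC)[:,:,::-1])
P=cloud(d)
for u,v in[(258,216),(264,190),(302,255),(280,258),(308,264),(213,205),(232,250),(237,172),(288,171)]:
    print(u,v,P[v,u].round(),onz(d,u,v,0).round())
w=get_image("wrist"); print(w["tool_from_camera"].round(3).tolist(),w["intrinsics"].tolist())
E
```

```text
258 216 [ 500. -125.    9.] [ 505. -114.    0.]
264 190 [545. -75.  55.] [577.  -4.  -0.]
302 255 [ 532. -330.    6.] [ 536. -324.    0.]
280 258 [ 469. -326.   20.] [ 478. -307.    0.]
308 264 [ 525. -375.   14.] [ 532. -362.    0.]
213 205 [397. -41.  30.] [410.  -2.   0.]
232 250 [ 357. -280.   59.] [ 379. -216.    0.]
237 172 [526.  80.  33.] [544. 128.   0.]
288 171 [680.  31.  18.] [693.  55.   0.]
[[-0.001, -0.951, -0.31, 80.046], [1.0, -0.001, -0.001, 1.183], [0.001, -0.31, 0.951, -142.984], [0.0, 0.0, 0.0, 1.0]] [[389.7756524852457, 0.0, 317.57692673691975], [0.0, 389.7756524852457, 241.1466245253858], [0.0, 0.0, 1.0]]
```

View pics/crop.png

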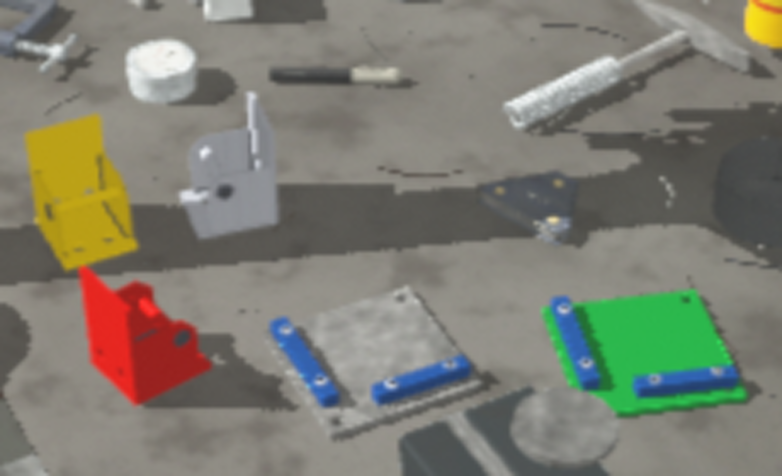

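The crop shows the bare-steel bracket standing on its short leg at about side pixel (258,200). Its long leg is the thin plate at the right, toward +X. The steel jig has its long stop on the -X side and its short stop on the -Y side. I'll move the wrist camera above both.

>>> {"op": "jog_arm", "data": {"plan": [[85,[0.5,0.25,0],[0,0,0]],[85,[1,0.5,0],[0,0,0]],[85,[1,0.5,0],[0,0,0]]]}}

```text
clock: 0.57
position: [573.2, -102.6, 231.5]
ee_rot: [-0.706, 0.709, 0.0, -0.0]
contact_force: [-0.1, 0.3, 0.3]
gripper_width: 85.0
grasp_force: 0.0
```

>>> {"op": "jog_arm", "data": {"plan": [[85,[0.5,0.25,-0.2],[0,0,0]],[85,[1,0.5,-0.4],[0,0,0]],[85,[1,0.5,-0.4],[0,0,0]],[85,[1,0.5,-0.4],[0,0,0]]]}}

```text
clock: 1.08
position: [525.2, -199.5, 270.9]
ee_rot: [-0.707, 0.707, 0.0, 0.0]
contact_force: [0.1, 0.0, -0.5]
gripper_width: 84.4
grasp_force: 0.0
```

```bash
python3 - <<'E'
from h import *
print(read_state()["position"],read_state()["joints"].round(2))
d=cam("wrist"); cv2.imwrite("pics/w1.png",d["img"][:,:,::-1]); np.savez("w1.npz",**d)
E
```

```text
[ 525.16383271 -199.50687611  270.92208394] [-0.07  0.25 -0.08 -0.   -1.24  0.08]
```

View pics/w1.png

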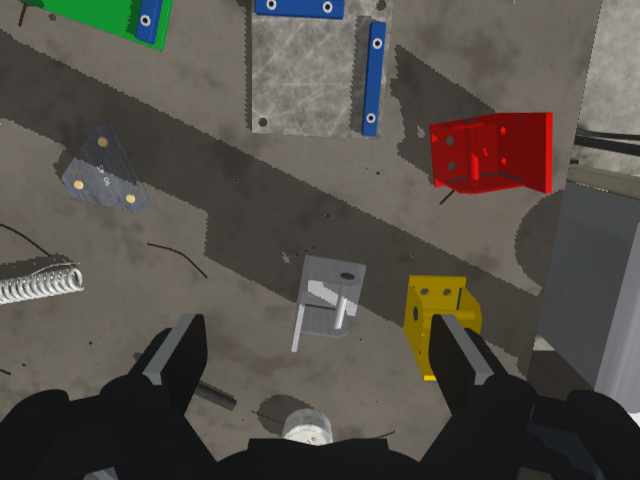

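The wrist image shows the steel bracket at (330,300), with its long leg's top edge running (302,303)-(294,352) and the bar at about (340,312). The steel jig's long stop is at (374,80) and the short stop at (300,6). Next I measure with depth.

```bash
python3 - <<'E'
from h import *
d=dict(np.load("w1.npz")); P=cloud(d); im=d["img"].astype(int)
def rect(Q,n):
    (c,s,a)=cv2.minAreaRect(Q[:,:2].astype(np.float32)); b=cv2.boxPoints((c,s,a))
    print(n,len(Q),np.round(c,1),np.round(s,1),round(a,2),"z",np.percentile(Q[:,2],[5,50,95]).round(1)); print(b.round(1).tolist())
m=np.zeros((480,640),bool); m[250:370,280:375]=1
B=P[m]
for lo,hi in[(88,100),(62,86),(53,60),(44,52),(4,12)]:
    Q=B[(B[:,2]>lo)&(B[:,2]<hi)]
    if len(Q)>5: rect(Q,f"bracket {lo}-{hi}")
blue=(im[...,2]>im[...,0]+50)&(im[...,2]>im[...,1]+30)
for n,(v0,v1,u0,u1) in{"long":(15,145,350,395),"short":(0,25,250,350)}.items():
    m=np.zeros_like(blue); m[v0:v1,u0:u1]=1
    Q=P[m&blue]; rect(Q[Q[:,2]>14],n)
m=np.zeros_like(blue);m[50:110,270:340]=1;print("plate z",np.median(P[m][:,2]))
m=np.zeros_like(blue);m[180:220,340:400]=1;print("bench z",np.median(P[m][:,2]))
for n,(a,b,c,e) in{"yellow":(270,385,400,430),"red":(105,200,425,560)}.items():
    m=np.zeros_like(blue);m[a:b,c:e]=1;Q=P[m&(im[...,0]>im[...,2]+70)];print(n,Q.min(0).round(),Q.max(0).round())
E
```

```text
bracket 88-100 375 [541.9 -97.2] [64.4  5.1] 79.86 z [91.3 95.4 96.5]
[[533.7000122070312, -128.39999389648438], [538.7000122070312, -129.3000030517578], [550.0, -65.9000015258789], [545.0999755859375, -65.0]]
bracket 62-86 102 [544.1 -98.4] [63.1  4.7] 75.52 z [62.6 74.4 84.6]
[[533.9000244140625, -128.39999389648438], [538.5, -129.60000610351562], [554.2999877929688, -68.5], [549.7000122070312, -67.30000305175781]]
bracket 53-60 531 [518.  -92.8] [65.8 53.6] 79.95 z [53.6 58.4 59.9]
[[485.8999938964844, -120.5999984741211], [538.5999755859375, -129.89999389648438], [550.0999755859375, -65.0999984741211], [497.3999938964844, -55.79999923706055]]
bracket 44-52 807 [515.3 -93.1] [66.6 59.1] 79.61 z [45.  49.3 51.5]
[[480.20001220703125, -120.5], [538.2999877929688, -131.10000610351562], [550.2999877929688, -65.69999694824219], [492.20001220703125, -55.0]]
bracket 4-12 1444 [518.1 -95.4] [66.  89.8] 77.5 z [4.4 5.7 9.8]
[[467.1000061035156, -117.9000015258789], [554.7999877929688, -137.39999389648438], [569.0999755859375, -72.9000015258789], [481.3999938964844, -53.5]]
long 1483 [ 477.3 -311.2] [96.  59.2] 65.7 z [17.  18.4 19.8]
[[430.6000061035156, -342.79998779296875], [484.5, -367.1000061035156], [524.0, -279.6000061035156], [470.1000061035156, -255.3000030517578]]
short 1274 [ 540.5 -327.8] [96.3 79.6] 89.9 z [16.4 18.4 19.9]
[[500.6000061035156, -375.8999938964844], [580.2000122070312, -376.1000061035156], [580.4000244140625, -279.70001220703125], [500.79998779296875, -279.6000061035156]]
plate z 6.500268736083854
bench z -0.10710589591360531
yellow [ 384. -280.   -1.] [524.  41. 414.]
red [ 275. -281.   -2.] [ 524. -198.  414.]
```

```bash
python3 - <<'E'
from h import *
d=dict(np.load("w1.npz")); P=cloud(d); im=d["img"].astype(int)
blue=((im[...,2]>im[...,0]+50)&(im[...,2]>im[...,1]+30))
ok=blue&(P[...,2]>15.5)&(P[...,2]<21)
ok=cv2.morphologyEx(ok.astype(np.uint8),cv2.MORPH_OPEN,np.ones((3,3)))
for n,(v0,v1,u0,u1) in{"long":(15,145,355,395),"short":(0,25,250,350)}.items():
    m=np.zeros_like(blue); m[v0:v1,u0:u1]=1
    Q=P[m&(ok>0)]
    print(n,len(Q),np.percentile(Q[:,:2],[0,1,50,99,100],axis=0).round(1).tolist())
    k,lab,st,_=cv2.connectedComponentsWithStats((m&(ok>0)).astype(np.uint8))
    i=1+st[1:,4].argmax(); Q=P[lab==i]; r=cv2.minAreaRect(Q[:,:2].astype(np.float32)); print(r,cv2.boxPoints(r).round(1).tolist())
    mean=Q[:,:2].mean(0);_,_,V=np.linalg.svd(Q[:,:2]-mean,full_matrices=False);print(mean,V[0])
E
```

```text
long 1458 [[462.6, -358.4], [463.5, -357.3], [471.5, -312.1], [479.5, -260.6], [480.2, -259.5]]
((471.5606994628906, -308.2254333496094), (62.30126953125, 13.732200622558594), 87.51992797851562) [[463.3999938964844, -339.0], [477.1000061035156, -339.6000061035156], [479.79998779296875, -277.3999938964844], [466.0, -276.79998779296875]]
[ 471.69027145 -309.58884568] [0.04717717 0.99888654]
short 1217 [[501.2, -376.0], [501.5, -375.7], [538.0, -369.2], [579.3, -362.7], [580.2, -362.1]]
((540.6974487304688, -369.08734130859375), (13.797795295715332, 78.98780059814453), 89.89763641357422) [[501.20001220703125, -375.8999938964844], [580.2000122070312, -376.1000061035156], [580.2000122070312, -362.29998779296875], [501.20001220703125, -362.1000061035156]]
[ 538.51232974 -369.39864891] [-0.99974349  0.02264853]
```

>>> {"op": "jog_arm", "data": {"plan": [[85,[0.5,0.05,0],[0,0,0]],[85,[1,0.1,0],[0,0,0]],[85,[1,0.1,0],[0,0,0]],[85,[1,0.1,0],[0,0,0]]]}}

```text
clock: 1.62
position: [515.4, -298.9, 270.3]
ee_rot: [0.708, -0.707, -0.001, 0.0]
contact_force: [-0.4, 0.3, 0.2]
gripper_width: 84.8
grasp_force: 0.0
```

```bash
cat > jig.py <<'E'
from h import *
d=cam("wrist"); P=cloud(d); im=d["img"].astype(int)
blue=((im[...,2]>im[...,0]+50)&(im[...,2]>im[...,1]+30))
g=(P[...,2]>16)&(P[...,2]<21)&blue
for n,(x0,x1,y0,y1) in{"long":(455,490,-365,-250),"short":(492,590,-385,-350)}.items():
    Q=P[g&(P[...,0]>x0)&(P[...,0]<x1)&(P[...,1]>y0)&(P[...,1]<y1)][:,:2]
    r=cv2.minAreaRect(Q.astype(np.float32)); print(n,len(Q),r,cv2.boxPoints(r).round(1).tolist())
    a=0 if n=="short" else 1
    t=np.arange(Q[:,a].min()+6,Q[:,a].max()-6,3)   # inner edge (max of the other axis) per slice
    e=[np.percentile(Q[abs(Q[:,a]-x)<1.5][:,1-a],[3,97]) for x in t]
    e=np.array(e)
    for k in(0,1):
        f=cv2.fitLine(np.c_[t,e[:,k]].astype(np.float32),cv2.DIST_HUBER,0,.01,.01).ravel();print(" edge slope deg",np.degrees(np.arctan2(f[1],f[0])).round(2),"through",f[2:].round(1))
E
python3 jig.py; python3 - <<'E'
from h import *
print(read_state()["position"])
d=cam("wrist");cv2.imwrite("pics/w2.png",d["img"][:,:,::-1]);P=cloud(d)
s=(P[...,1]<-385)&(P[...,2]>30)&(P[...,2]<200)&(P[...,0]>430)&(P[...,0]<650)&(np.mgrid[:480,:640][0]<300)
print("vise",P[s].min(0).round(),P[s].max(0).round()) if s.any() else 0
E
```

```text
long 1128 ((471.6019287109375, -308.80645751953125), (99.19398498535156, 13.437004089355469), 87.11311340332031) [[462.3999938964844, -358.0], [475.79998779296875, -358.70001220703125], [480.79998779296875, -259.6000061035156], [467.3999938964844, -258.8999938964844]]
 edge slope deg 2.87 through [-314.7  465.2]
 edge slope deg 2.78 through [-319.8  477.1]
short 1030 ((540.4025268554688, -371.2169189453125), (13.31805419921875, 79.05842590332031), 87.17472839355469) [[500.6000061035156, -375.8999938964844], [579.5999755859375, -379.79998779296875], [580.2000122070312, -366.5], [501.20001220703125, -362.6000061035156]]
 edge slope deg -2.68 through [ 540.1 -377.4]
 edge slope deg -2.64 through [ 537.4 -364.9]
[ 515.47851884 -298.67794614  270.68220762]
```

View pics/w2.png

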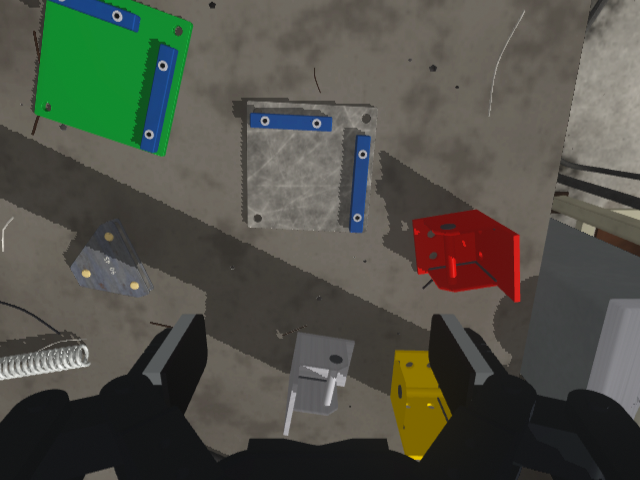

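The second wrist view shows the steel jig clearly, with the long stop at (360,183) and the short stop at (290,122). No vise is near it, and the yellow look-alike is at (415,400). Bracket corner is about (544.4,-97.6) at yaw -10.2°, and the jig seat is about (477.3,-329.5,6) at yaw -2.8°. Now I check tilt clearance and compute the grasp pose.

```bash
cat >> h.py <<'E'
O=np.array([544.35,-97.6,0.]); ya=np.radians(-10.2)
SEAT=np.array([477.3,-329.5,6.]); ys=np.radians(-2.8)
def tool(bar,yaw,tilt):
    """TCP pose: grasp point on bar, tool x along bracket y, tilted by 'tilt' deg (plus: fingers point away from robot)"""
    f=np.array([np.cos(yaw),np.sin(yaw),0]); by=np.array([np.sin(yaw),-np.cos(yaw),0])
    t=np.radians(tilt); z=np.sin(t)*f-np.cos(t)*np.array([0,0,1.])
    M=np.c_[by,np.cross(z,by),z]
    return bar+tcp_to_grasp*z,M
def rel(p0,M0,p,M):
    return (M0.T@(p-p0)/100).round(3).tolist(),(R.from_matrix(M0.T@M).as_rotvec()/np.radians(60)).round(3).tolist()
def now():
    s=read_state(); return s["position"],R.from_quat(s["ee_rot"]).as_matrix()
def pivot(th,c=O,yaw=ya):
    """bar position when tipped by th deg about the corner"""
    f=np.array([np.cos(yaw),np.sin(yaw),0]); a=np.radians(135-th)
    return c+63.64*(np.cos(a)*f+np.sin(a)*np.array([0,0,1.]))
E
python3 - <<'E'
from h import *
d=dict(np.load("w1.npz")); P=cloud(d); im=d["img"].astype(int)
Y=P[(im[...,0]>im[...,2]+80)&(im[...,1]>im[...,2]+60)&(P[...,0]<470)&(P[...,1]>-160)&(P[...,1]<20)&(P[...,2]<110)&(P[...,2]>-5)]
print("yellow",len(Y),np.percentile(Y,[1,99],axis=0).round())
for tilt in(0,10,20,25,30,40):
    p,M=tool(pivot(0),ya,tilt)
    L=(Y-(p-tcp_to_grasp*M[:,2]))@M
    k=(abs(L[:,0])<50)&(L[:,2]<-45)
    print(tilt,p.round(1),"yellow behind body: y max dist",np.percentile(L[k][:,1],[0,5]).round() if k.any() else "none",rel(*now(),p,M))
E
```

```text
yellow 3849 [[ 357. -103.    1.]
 [ 422.  -35.   95.]]
0 [500.1 -89.6  26.3] yellow behind body: y max dist [86. 87.] ([-2.089, 0.149, 2.448], [0.001, 0.0, 0.172])
10 [503.3 -90.2  26.6] yellow behind body: y max dist [76. 77.] ([-2.083, 0.117, 2.445], [0.167, 0.015, 0.172])
20 [506.4 -90.8  27.4] yellow behind body: y max dist [65. 68.] ([-2.078, 0.086, 2.436], [0.333, 0.03, 0.17])
25 [507.8 -91.   28.1] yellow behind body: y max dist [58. 62.] ([-2.075, 0.071, 2.43], [0.416, 0.038, 0.169])
30 [509.3 -91.3  28.8] yellow behind body: y max dist [50. 56.] ([-2.072, 0.057, 2.422], [0.499, 0.045, 0.168])
40 [511.9 -91.8  30.7] yellow behind body: y max dist [34. 43.] ([-2.068, 0.031, 2.404], [0.665, 0.06, 0.165])
```

>>> {"op": "jog_arm", "data": {"plan": [[30,[-0.3,-0.2,0],[-0.16,0,0]],[30,[-0.6,-0.4,0],[-0.32,0,0.08]],[30,[-0.9,-0.7,0],[-0.48,0,0.17]],[30,[-0.9,-0.7,0],[-0.5,0,0.17]]]}}

```text
clock: 2.22
position: [588.1, -205.9, 264.3]
ee_rot: [-0.619, 0.74, 0.187, -0.186]
contact_force: [-0.6, -1.2, -1.3]
gripper_width: 29.8
grasp_force: 0.0
```

```bash
python3 - <<'E'
from h import *
print(read_state()["joints"].round(2),now()[0])
for t in(-55,-65): print(t,rel(*now(),*tool(pivot(90)+[0,0,80],ya,t)))
E
```

```text
[-0.08  0.65  0.44 -0.   -1.89 -0.1 ] [ 588.08273029 -205.8944157   264.30226725]
-55 ([-1.059, -0.469, 1.412], [-0.409, -0.04, -0.019])
-65 ([-1.058, -0.441, 1.396], [-0.576, -0.039, -0.023])
```

>>> {"op": "jog_arm", "data": {"plan": [[30,[-0.3,-0.15,0.4],[-0.14,0,0]],[30,[-0.6,-0.3,0.8],[-0.28,0,0]],[30,[-1,-0.44,1],[-0.43,-0.03,-0.02]],[30,[-1,-0.44,1],[-0.576,-0.04,-0.02]],[30,[-1,-0.44,1],[-0.576,-0.04,-0.02]]]}}

```text
clock: 2.85
position: [589.1, -113.7, 154.2]
ee_rot: [-0.539, 0.651, 0.411, -0.343]
contact_force: [0.1, -0.0, 0.1]
gripper_width: 29.9
grasp_force: 0.0
```

```bash
python3 - <<'E'
from h import *
print(read_state()["joints"].round(2),now()[0],tool(pivot(90)+[0,0,80],ya,-65)[0])
for t in(-65,): print(t,rel(*now(),*tool(pivot(90)+[0,0,0],ya,t)))
E
```

```text
[-0.01  1.    0.63 -0.22 -2.31 -0.23] [ 589.13349683 -113.70755596  154.23319986] [ 571.95897008 -102.56763779  117.09731406]
-65 ([-0.081, -0.978, 0.671], [-0.005, 0.006, -0.005])
```

```bash
python3 - <<'E'
from h import *
a=tool(np.array([520,-93,210.]),ya,-15)
print(rel(*now(),*a))
p,M=tool(pivot(0),ya,25); b=(p-100*M[:,2],M)
print(rel(*a,*b))
E
```

```text
([-0.074, 0.668, 0.532], [0.829, 0.003, -0.007])
([0.002, 0.291, 0.836], [0.667, 0.0, -0.0])
```

>>> {"op": "jog_arm", "data": {"plan": [[30,[-0.02,0.2,0],[0.15,0,0]],[30,[-0.05,0.4,0.1],[0.3,0,0]],[30,[-0.07,0.67,0.3],[0.45,0,0]],[30,[-0.07,0.67,0.5],[0.6,0,0]],[30,[-0.07,0.67,0.53],[0.75,0,0]],[30,[-0.07,0.67,0.53],[0.83,0,0]],[30,[-0.07,0.67,0.53],[0.83,0,0]]]}}

```text
clock: 3.72
position: [514.5, -93.5, 200.2]
ee_rot: [-0.634, 0.763, 0.094, -0.079]
contact_force: [-0.1, -0.5, 0.3]
gripper_width: 30.1
grasp_force: 0.0
```

>>> {"op": "jog_arm", "data": {"plan": [[30,[0,0.07,0.2],[0.15,0,0]],[30,[0,0.15,0.4],[0.3,0,0]],[30,[0,0.22,0.6],[0.45,0,0]],[30,[0,0.29,0.83],[0.6,0,0]],[30,[0,0.29,0.83],[0.667,0,0]],[30,[0,0.29,0.83],[0.667,0,0]],[30,[0,0.29,0.83],[0.667,0,0]]]}}

```text
clock: 4.6
position: [452.9, -76.2, 145.5]
ee_rot: [-0.623, 0.753, -0.169, 0.127]
contact_force: [0.7, -0.7, -0.2]
gripper_width: 30.0
grasp_force: 0.0
```

```bash
python3 - <<'E'
from h import *
print(read_state()["joints"].round(2),rel(*now(),*tool(pivot(0),ya,25)))
d=cam("wrist"); P=cloud(d); cv2.imwrite("pics/w3.png",d["img"][:,:,::-1])
B=P[(abs(P[...,0]-520)<60)&(abs(P[...,1]+92)<60)]
f=np.array([np.cos(ya),np.sin(ya),0])
L=np.c_[(B-O)@f,(B-O)@np.array([np.sin(ya),-np.cos(ya),0]),B[:,2]]
k=(abs(L[:,0]+45)<9)&(L[:,2]>46.5)&(L[:,2]<56)&(abs(L[:,1])<24)
print("bar top",k.sum(),np.median(L[k],0),np.percentile(L[k],[5,95],axis=0).round(1))
k=(L[:,2]>70)&(L[:,2]<100); print("leg",k.sum(),np.percentile(L[k],[3,50,97],axis=0).round(1) if k.any() else 0)
E
```

```text
[ 0.1   0.01 -1.07  1.03 -0.16 -1.29] ([0.019, -0.033, 1.305], [0.011, -0.022, -0.005])
bar top 909 [-46.98349226   1.42393314  49.76019124] [[-50.1 -21.6  47.2]
 [-42.1  21.8  51.2]]
leg 3092 [[ -6.  -30.   71.1]
 [ -5.2   2.3  86.8]
 [ -1.   31.2  96.2]]
```

View pics/w3.png

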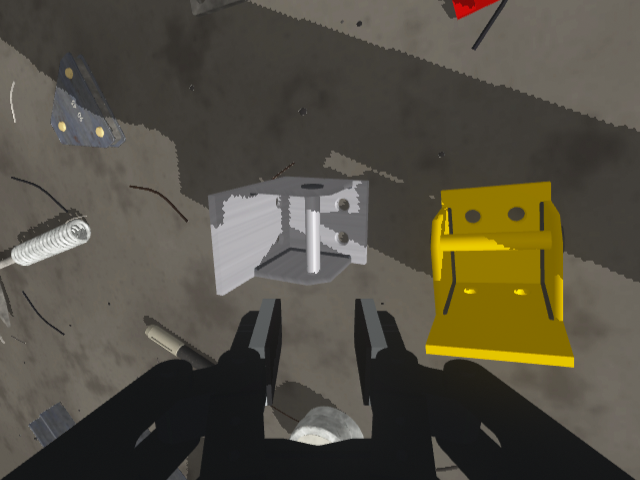

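The view shows the bracket bar at about (313,235), midway between the fingers' approach lines. The tool sits at joint limits (q3 -1.07, q5 -0.16). I'll fit a rough arm model to choose a feasible tilt at the grasp.

```bash
cat > kin.py <<'E'
from h import *
from scipy.optimize import least_squares
# q, tcp, quat ; spherical wrist, j4 & j6 rolls
D=[([.2586,.3855,.0068,-.0004,-1.194,-.2586],[624.5,0,230.3]),([-.07,.25,-.08,0,-1.24,.08],[525.16,-199.5,270.9]),
([-.08,.65,.44,0,-1.89,-.1],[588.08,-205.9,264.3]),([-.01,1.,.63,-.22,-2.31,-.23],[589.1,-113.7,154.2]),([.1,.01,-1.07,1.03,-.16,-1.29],[452.9,-76.2,145.5])]
def fk(q,x):
    a,h,l2,l3,e0,L,o1=x
    p=np.array([a+l2*np.sin(q[1]),0,h+l2*np.cos(q[1])])
    F=R.from_euler("y",q[1]-q[2]-e0)                # forearm x axis
    p=p+F.apply([l3,0,0])
    W=R.from_euler("y",q[1]-q[2])*R.from_euler("x",q[3])*R.from_euler("y",-q[4])
    p=p+W.apply([L,0,0])
    return R.from_euler("z",q[0]+o1).apply(p),W
def res(x): 
    return np.concatenate([fk(q,x)[0]-t for q,t in D]+[(np.array(x)-X0)*[.02,.02,.02,.02,10,.02,50]])
X0=np.array([50,350,350,350,0,250,-.2586])
S=least_squares(res,X0)
E
python3 - <<'E'
from kin import *
s=read_state();print(s["joints"].round(3))
for o in(0,):
    print(S.x.round(2)); print(S.fun[:15].reshape(-1,3).round(1))
E
```

```text
[ 0.105  0.015 -1.068  1.03  -0.16  -1.289]
[ 3.4200e+02  1.8726e+02  1.5442e+02  1.9967e+02  4.0000e-02  3.0940e+01
 -2.5000e-01]
[[-36.2   6.6   2.7]
 [ 17.8  21.1 -22.1]
 [ -4.2   7.6 -14.7]
 [ 22.1 -52.4  38.4]
 [ -0.5  13.3  -4.2]]
```

```bash
sed -i 's/a,h,l2,l3,e0,L,o1=x/a,h,l2,l3,e0,L,d=x/; s/np.array(\[a+l2\*np.sin(q\[1\]),0,/np.array([a+l2*np.sin(q[1]),-d,/; s/q\[0\]+o1/q[0]/; s/10,.02,50\]/10,.02,.02]/; s/,-.2586\])$/,160])/' kin.py
python3 - <<'E'
from kin import *
print(S.x.round(2)); print(S.fun[:15].reshape(-1,3).round(1))
E
```

```text
[2.7754e+02 1.3070e+02 2.5774e+02 2.0783e+02 1.5000e-01 8.9100e+01
 1.4137e+02]
[[-30.6  10.8   3.9]
 [  9.6  20.3 -15.9]
 [ -5.2  17.4 -16.9]
 [ 27.6 -48.2  33.1]
 [ -2.1  -8.4  -4.2]]
```

>>> {"op": "jog_arm", "data": {"plan": [[30,[0.01,-0.01,0.3],[0.01,-0.02,0]],[30,[0.02,-0.03,0.6],[0.01,-0.02,0]],[30,[0.02,-0.03,0.85],[0.01,-0.02,0]],[30,[0.02,-0.03,0.85],[0.01,-0.02,0]]]}}

```text
clock: 5.15
position: [461.0, -67.5, 121.4]
ee_rot: [-0.624, 0.759, -0.158, 0.103]
contact_force: [-0.2, 0.5, -0.7]
gripper_width: 29.9
grasp_force: 0.0
```

```bash
python3 - <<'E'
from h import *
print(read_state()["joints"].round(3))
for t in(15,20,25): print(t,rel(*now(),*tool(pivot(0),ya,t)))
E
```

```text
[ 0.096  0.082 -1.067  1.13  -0.161 -1.389]
15 ([0.098, -0.091, 1.058], [-0.11, -0.044, -0.01])
20 ([0.098, -0.108, 1.059], [-0.027, -0.045, -0.008])
25 ([0.098, -0.124, 1.059], [0.056, -0.045, -0.006])
```

```bash
python3 - <<'E'
from h import *
print(rel(*now(),*tool(pivot(0)+[0,0,75],ya,0)))
E
```

```text
([0.13, -0.321, 0.35], [-0.36, -0.043, -0.016])
```

>>> {"op": "jog_arm", "data": {"plan": [[30,[0.03,-0.1,0.1],[-0.1,-0.01,0]],[30,[0.07,-0.2,0.2],[-0.2,-0.02,0]],[30,[0.1,-0.32,0.35],[-0.3,-0.04,0]],[30,[0.13,-0.32,0.35],[-0.36,-0.04,-0.02]],[30,[0.13,-0.32,0.35],[-0.36,-0.04,-0.02]],[30,[0.13,-0.32,0.35],[-0.36,-0.04,-0.02]]]}}

```text
clock: 5.9
position: [500.6, -89.5, 101.2]
ee_rot: [-0.643, 0.766, -0.001, -0.001]
contact_force: [0.2, -0.4, 0.0]
gripper_width: 30.0
grasp_force: 0.0
```

```bash
python3 - <<'E'
from h import *
print(read_state()["joints"].round(3))
for t in(0,10,): print(t,rel(*now(),*tool(pivot(0)+[0,0,35],ya,t)))
E
```

```text
[ 0.145  0.328 -0.452  0.005 -0.79  -0.323]
0 ([0.001, 0.005, 0.399], [-0.001, -0.003, 0.003])
10 ([0.001, -0.027, 0.397], [0.165, -0.003, 0.003])
```

>>> {"op": "jog_arm", "data": {"plan": [[30,[0,-0.02,0.1],[0.08,0,0]],[30,[0,-0.04,0.25],[0.17,0,0]],[30,[0,-0.05,0.4],[0.25,0,0]],[30,[0,-0.05,0.4],[0.25,0,0]],[30,[0,-0.05,0.4],[0.25,0,0]]]}}

```text
clock: 6.52
position: [506.0, -90.7, 63.2]
ee_rot: [-0.637, 0.759, -0.102, 0.084]
contact_force: [0.8, 1.3, 0.6]
gripper_width: 30.5
grasp_force: 0.0
```

```bash
python3 - <<'E'
from h import *
print(read_state()["joints"].round(3))
for t in(15,18,20): print(t,rel(*now(),*tool(pivot(0),ya,t)))
E
```

```text
[ 0.166  0.299 -0.814  0.413 -0.226 -0.733]
15 ([-0.001, 0.107, 0.347], [-0.004, -0.002, 0.003])
18 ([-0.001, 0.097, 0.347], [0.046, -0.001, 0.004])
20 ([-0.001, 0.091, 0.346], [0.08, -0.001, 0.004])
```

>>> {"op": "jog_arm", "data": {"plan": [[30,[0,0.1,0.05],[0,0,0]],[30,[0,0.107,0.15],[0,0,0]],[30,[0,0.107,0.25],[0,0,0]],[30,[0,0.107,0.347],[0,0,0]],[30,[0,0.107,0.347],[0,0,0]],[30,[0,0.107,0.347],[0,0,0]]]}}

```text
clock: 7.28
position: [506.4, -92.9, 35.0]
ee_rot: [-0.639, 0.76, -0.092, 0.08]
contact_force: [-1.5, 0.0, -0.9]
gripper_width: 29.8
grasp_force: 0.0
```

```bash
python3 - <<'E'
from h import *
s=read_state();print(s["joints"].round(3),s["contact_force"])
for t in(15,): print(t,rel(*now(),*tool(pivot(0),ya,t)))
d=cam("wrist"); cv2.imwrite("pics/w4.png",d["img"][:,:,::-1])
E
```

```text
[ 0.144  0.357 -0.835  0.458 -0.161 -0.762] [-1.47742382  0.01133223 -0.90590137]
15 ([-0.021, 0.038, 0.074], [0.017, 0.005, 0.004])
```

View pics/w4.png

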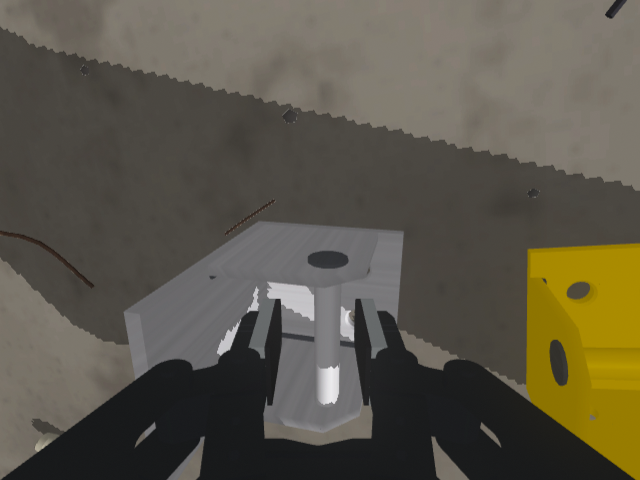

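The fingers straddle the bar at (327,350), but q5 is at its limit, so I'll ease the tilt to 10°.

```bash
python3 - <<'E'
from h import *
for t in(8,10): print(t,rel(*now(),*tool(pivot(0)+[0,0,1],ya,t)))
E
```

```text
8 ([-0.021, 0.059, 0.065], [-0.1, 0.005, 0.004])
10 ([-0.021, 0.052, 0.065], [-0.066, 0.005, 0.004])
```

>>> {"op": "jog_arm", "data": {"plan": [[30,[-0.02,0.059,0.02],[-0.1,0.005,0.004]],[30,[-0.02,0.059,0.065],[-0.1,0.005,0.004]],[30,[-0.02,0.059,0.065],[-0.1,0.005,0.004]],[30,[-0.02,0.059,0.065],[-0.1,0.005,0.004]]]}}

```text
clock: 7.82
position: [502.5, -90.3, 27.8]
ee_rot: [-0.64, 0.765, -0.054, 0.045]
contact_force: [-1.4, 0.8, 1.0]
gripper_width: 30.3
grasp_force: 0.0
```

```bash
python3 - <<'E'
from h import *
s=read_state();print(s["joints"].round(3),s["contact_force"])
for t in(8,): print(t,rel(*now(),*tool(pivot(0),ya,t)))
E
```

```text
[ 0.167  0.398 -0.666  0.128 -0.378 -0.46 ] [-1.36500694  0.84408259  0.9612704 ]
8 ([-0.002, 0.001, 0.013], [-0.001, 0.0, 0.001])
```

Pose is good, so close. I try a commanded width just under the bar first, to see whether the grip force can be light.

>>> {"op": "jog_arm", "data": {"plan": [[20,[0,0,0],[0,0,0]],[12,[0,0,0],[0,0,0]],[9.5,[0,0,0],[0,0,0]],[9.5,[0,0,0],[0,0,0]],[9.5,[0,0,0],[0,0,0]]]}}

```text
clock: 8.45
position: [503.1, -90.2, 27.9]
ee_rot: [-0.64, 0.765, -0.054, 0.045]
contact_force: [-1.7, 0.2, 3.4]
gripper_width: 9.3
grasp_force: 6.6
```

```bash
cat >> h.py <<'E'
def arc(ths,c=O,yaw=ya):
    """rows: rigid turn of the tool about the bracket's corner line by ths deg from now"""
    p,M=now(); ax=np.array([-np.sin(yaw),np.cos(yaw),0])
    out=[]
    for t in ths:
        Q=R.from_rotvec(ax*np.radians(t)).as_matrix(); out.append(rel(p,M,c+Q@(p-c),Q@M))
    return out
E
python3 - <<'E'
from h import *
for r in arc(range(3,28,3)): print(r)
E
```

```text
([0.0, -0.018, -0.019], [-0.05, -0.0, 0.0])
([0.0, -0.037, -0.037], [-0.1, -0.0, 0.0])
([0.0, -0.057, -0.055], [-0.15, -0.0, 0.0])
([0.0, -0.078, -0.071], [-0.2, -0.0, 0.0])
([0.0, -0.099, -0.086], [-0.25, -0.0, 0.0])
([0.0, -0.122, -0.1], [-0.3, -0.0, 0.0])
([0.0, -0.145, -0.112], [-0.35, -0.0, 0.0])
([0.0, -0.169, -0.124], [-0.4, -0.0, 0.0])
([0.0, -0.193, -0.134], [-0.45, -0.0, 0.0])
```

>>> {"op": "jog_arm", "data": {"plan": [[4,[0,0,0],[0,0,0]],[0,[0,0,0],[0,0,0]],[0,[0,0,0],[0,0,0]],[0,[0,-0.018,-0.019],[-0.05,0,0]],[0,[0,-0.037,-0.037],[-0.1,0,0]],[0,[0,-0.057,-0.055],[-0.15,0,0]],[0,[0,-0.078,-0.071],[-0.2,0,0]],[0,[0,-0.099,-0.086],[-0.25,0,0]],[0,[0,-0.099,-0.086],[-0.25,0,0]]]}}

```text
clock: 9.57
position: [511.1, -91.8, 37.6]
ee_rot: [-0.64, 0.766, 0.048, -0.04]
contact_force: [-3.1, 1.0, 5.3]
gripper_width: 7.4
grasp_force: 59.3
```

```bash
cat > look.py <<'E'
from h import *
import sys
s=read_state();p,M=now()
print("F",s["contact_force"].round(1),"T",s["wrist_torque"].round(2),"grasp pt",(p-tcp_to_grasp*M[:,2]).round(1),"tilt",np.degrees(np.arctan2(-M[0,2],-M[2,2])).round(1),s["joints"].round(2))
d=cam("side"); y,x=int(sys.argv[2]),int(sys.argv[3]); c=d["img"][y:y+90,x:x+120]; cv2.imwrite(f"pics/{sys.argv[1]}.png",cv2.resize(c,None,fx=6,fy=6,interpolation=cv2.INTER_CUBIC)[:,:,::-1])
d=cam("wrist"); P=cloud(d);np.save("P.npy",P)
E
python3 look.py s1 140 210; python3 - <<'E'
from h import *
for r in arc(range(3,31,3)): print(r)
# steel plane seen by the wrist cam: long leg inner face points -> tip angle
P=np.load("P.npy"); f=np.array([np.cos(ya),np.sin(ya),0]); b=np.array([np.sin(ya),-np.cos(ya),0])
L=np.c_[(P.reshape(-1,3)-O)@f,(P.reshape(-1,3)-O)@b,P.reshape(-1,3)[:,2]]
k=(abs(L[:,1])<31)&(L[:,2]>63)&(L[:,2]<105)&(L[:,0]>-15)&(L[:,0]<60)
q=L[k][:,[0,2]]; print(k.sum(), q.mean(0) if len(q) else 0)
if len(q)>20:
    l=cv2.fitLine(q.astype(np.float32),cv2.DIST_HUBER,0,.01,.01).ravel(); print("leg dir deg from vertical",np.degrees(np.arctan2(l[0],l[1])),l, "top",q[q[:,1].argmax()])
E
```

```text
F [-3.1  1.   5.3] T [ 0.14  0.83 -0.03] grasp pt [513.4 -92.2  56.2] tilt 7.0 [ 0.11  0.49 -0.38 -0.05 -0.82 -0.26]
([0.0, -0.018, -0.02], [-0.05, -0.0, 0.0])
([0.0, -0.037, -0.038], [-0.1, -0.0, 0.0])
([0.0, -0.057, -0.056], [-0.15, -0.0, 0.0])
([0.0, -0.077, -0.072], [-0.2, -0.0, 0.0])
([0.0, -0.099, -0.088], [-0.25, -0.0, 0.0])
([0.0, -0.121, -0.102], [-0.3, -0.0, 0.0])
([0.0, -0.144, -0.115], [-0.35, -0.0, 0.0])
([0.0, -0.168, -0.127], [-0.4, -0.0, 0.0])
([0.0, -0.192, -0.137], [-0.45, -0.0, 0.0])
([0.0, -0.217, -0.146], [-0.5, -0.0, 0.0])
17463 [ 8.63082925 88.97420955]
leg dir deg from vertical 175.15051 [ 8.4538244e-02 -9.9642026e-01  1.0678936e+01  8.6982079e+01] top [ 11.5229881  104.99790824]
```

View pics/s1.png

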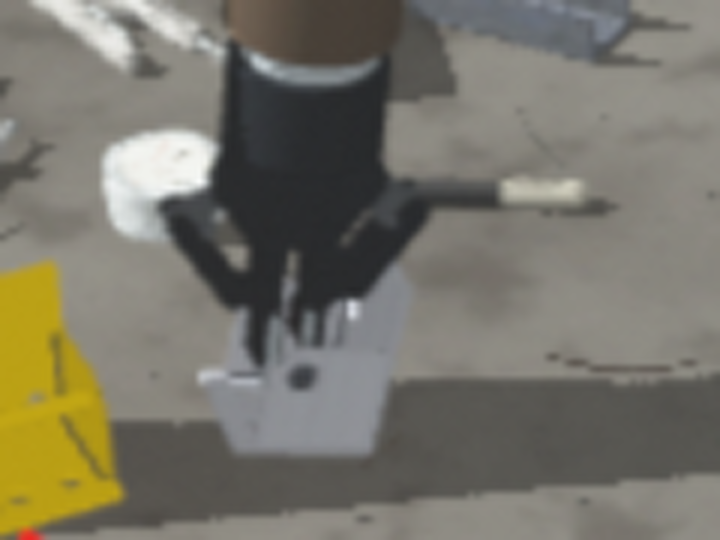

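```bash
cat > ang.py <<'E'
from h import *
d=cam("wrist"); P=cloud(d); im=d["img"].astype(int)
cv2.imwrite("pics/wl.png",d["img"][:,:,::-1])
f=np.array([np.cos(ya),np.sin(ya),0]); b=np.array([np.sin(ya),-np.cos(ya),0])
Q=P-O; L=np.stack([Q@f,Q@b,P[...,2]],-1)
k=(abs(abs(L[...,1])-23)<7)&(L[...,2]>8)&(L[...,2]<110)&(L[...,0]>-70)&(L[...,0]<100)&(im.mean(-1)>70)&(np.ptp(im,axis=-1)<25)
q=L[k]
# normals: grid histogram by RANSAC plane of direction (a,c): lines in x-z
best=[]
for th in np.arange(-5,96,.5):
    c,s=np.cos(np.radians(th)),np.sin(np.radians(th))
    bx=-q[:,0]*c+q[:,2]*s; bz=q[:,0]*s+q[:,2]*c     # bracket x,z if corner at O
    best.append((((abs(bx-5)<1.2)&(bz>55)&(bz<97)).sum()+((abs(bz-5)<1.2)&(bx>10)&(bx<72)).sum(),th))
best.sort(); print(k.sum(),best[-4:])
E
python3 ang.py
```

```text
9523 [(np.int64(3350), np.float64(15.0)), (np.int64(3470), np.float64(13.5)), (np.int64(4609), np.float64(14.0)), (np.int64(4836), np.float64(14.5))]
```

The measured tip is 14.5°, turning with the tool and with the corner in place. Continuing.

>>> {"op": "jog_arm", "data": {"plan": [[0,[0,-0.018,-0.02],[-0.05,0,0]],[0,[0,-0.037,-0.038],[-0.1,0,0]],[0,[0,-0.057,-0.056],[-0.15,0,0]],[0,[0,-0.077,-0.072],[-0.2,0,0]],[0,[0,-0.099,-0.088],[-0.25,0,0]],[0,[0,-0.121,-0.102],[-0.3,0,0]],[0,[0,-0.144,-0.115],[-0.35,0,0]],[0,[0,-0.168,-0.127],[-0.4,0,0]],[0,[0,-0.168,-0.127],[-0.4,0,0]]]}}

```text
clock: 10.85
position: [529.9, -95.1, 48.4]
ee_rot: [-0.618, 0.739, 0.205, -0.172]
contact_force: [-1.6, 1.0, 5.4]
gripper_width: 7.7
grasp_force: 59.7
```

```bash
python3 ang.py; python3 look.py s2 140 210; python3 - <<'E'
from h import *
for r in arc(range(3,31,3)): print(r)
E
```

```text
9895 [(np.int64(3072), np.float64(38.5)), (np.int64(4209), np.float64(40.0)), (np.int64(4765), np.float64(39.0)), (np.int64(5010), np.float64(39.5))]
F [-1.6 -0.1  4.7] T [-0.08 -0.04  0.04] grasp pt [539.3 -96.7  64.4] tilt 30.6 [ 0.05  0.7  -0.   -0.12 -1.39 -0.18]
([0.0, -0.018, -0.019], [-0.05, -0.0, -0.0])
([0.0, -0.037, -0.037], [-0.1, -0.0, -0.0])
([0.0, -0.058, -0.055], [-0.15, -0.0, -0.0])
([0.0, -0.079, -0.071], [-0.2, -0.0, -0.0])
([0.0, -0.1, -0.086], [-0.25, -0.0, -0.0])
([0.0, -0.123, -0.1], [-0.3, -0.0, -0.0])
([0.0, -0.146, -0.112], [-0.35, -0.0, -0.0])
([0.0, -0.17, -0.124], [-0.4, -0.0, -0.0])
([0.0, -0.195, -0.134], [-0.45, -0.0, -0.0])
([0.0, -0.22, -0.142], [-0.5, -0.0, -0.0])
```

>>> {"op": "jog_arm", "data": {"plan": [[0,[0,-0.018,-0.019],[-0.05,0,0]],[0,[0,-0.037,-0.037],[-0.1,0,0]],[0,[0,-0.058,-0.055],[-0.15,0,0]],[0,[0,-0.079,-0.071],[-0.2,0,0]],[0,[0,-0.1,-0.086],[-0.25,0,0]],[0,[0,-0.123,-0.1],[-0.3,0,0]],[0,[0,-0.146,-0.112],[-0.35,0,0]],[0,[0,-0.17,-0.124],[-0.4,0,0]],[0,[0,-0.195,-0.134],[-0.45,0,0]],[0,[0,-0.195,-0.134],[-0.45,0,0]]]}}

```text
clock: 12.25
position: [553.5, -99.1, 49.4]
ee_rot: [-0.562, 0.671, 0.372, -0.311]
contact_force: [0.9, 0.7, 4.2]
gripper_width: 8.0
grasp_force: 59.9
```

```bash
python3 ang.py; python3 look.py s3 140 210; python3 - <<'E'
from h import *
for r in arc(range(3,31,3)): print(r)
d=cam("wrist")
E
```

```text
10122 [(np.int64(3333), np.float64(66.5)), (np.int64(3516), np.float64(68.0)), (np.int64(4476), np.float64(67.5)), (np.int64(4668), np.float64(67.0))]
F [1.7 0.7 4. ] T [-0.1  -0.89 -0.07] grasp pt [ 569.1 -101.9   59.4] tilt 57.5 [ 0.02  0.98  0.37 -0.18 -1.95 -0.17]
([0.0, -0.018, -0.019], [-0.05, -0.0, -0.0])
([0.0, -0.038, -0.037], [-0.1, -0.0, -0.0])
([0.0, -0.058, -0.054], [-0.15, -0.0, -0.0])
([0.0, -0.079, -0.07], [-0.2, -0.0, -0.0])
([0.0, -0.101, -0.084], [-0.25, -0.0, -0.0])
([0.0, -0.123, -0.098], [-0.3, -0.0, -0.0])
([0.0, -0.147, -0.11], [-0.35, -0.0, -0.0])
([0.0, -0.171, -0.121], [-0.4, -0.0, -0.0])
([0.0, -0.195, -0.131], [-0.45, -0.0, -0.0])
([0.0, -0.22, -0.14], [-0.5, -0.0, -0.0])
```

View pics/s3.png

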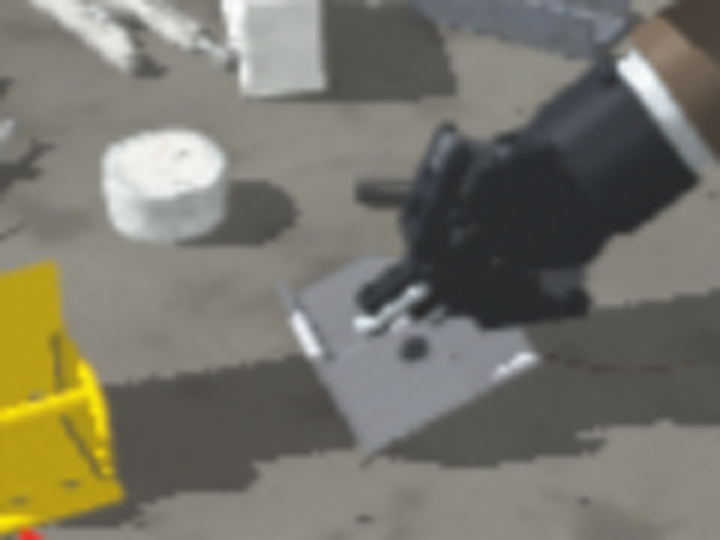

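Tip is 67° and the corner is on the bench. I continue to about 79° held firmly, then pivot lightly about the bar for the rest, since the centre of mass then lies between the corner and the bar.

>>> {"op": "jog_arm", "data": {"plan": [[0,[0,-0.018,-0.019],[-0.05,0,0]],[0,[0,-0.038,-0.037],[-0.1,0,0]],[0,[0,-0.058,-0.054],[-0.15,0,0]],[0,[0,-0.079,-0.07],[-0.2,0,0]],[0,[0,-0.079,-0.07],[-0.2,0,0]]]}}

```text
clock: 13.08
position: [563.2, -100.8, 46.5]
ee_rot: [-0.526, 0.628, 0.44, -0.368]
contact_force: [3.2, -0.2, 2.8]
gripper_width: 7.8
grasp_force: 60.1
```

```bash
python3 ang.py; python3 - <<'E'
from h import *
s=read_state();p,M=now();g=p-tcp_to_grasp*M[:,2]
print("F",s["contact_force"].round(1),g.round(1),s["joints"].round(2))
th=79
for t in np.linspace(th,90,6)[1:]: print((M.T@(pivot(t)-pivot(th))/100).round(3))
E
```

```text
9865 [(np.int64(2844), np.float64(80.0)), (np.int64(3809), np.float64(78.5)), (np.int64(4199), np.float64(79.5)), (np.int64(4484), np.float64(79.0))]
F [ 3.6 -0.6  3.9] [ 580.5 -103.9   53. ] [ 0.01  1.11  0.52 -0.21 -2.18 -0.19]
[ 0.    -0.02  -0.014]
[ 0.    -0.041 -0.027]
[ 0.    -0.062 -0.039]
[ 0.    -0.083 -0.051]
[ 0.    -0.105 -0.062]
```

>>> {"op": "jog_arm", "data": {"plan": [[9.2,[0,0,0],[0,0,0]],[9.2,[0,0,0],[0,0,0]],[9.2,[0,-0.02,-0.014],[0,0,0]],[9.2,[0,-0.041,-0.027],[0,0,0]],[9.2,[0,-0.062,-0.039],[0,0,0]],[9.2,[0,-0.083,-0.051],[0,0,0]],[9.2,[0,-0.105,-0.062],[0,0,0]],[9.2,[0,-0.105,-0.062],[0,0,0]]]}}

```text
clock: 14.12
position: [571.3, -102.3, 39.0]
ee_rot: [-0.525, 0.628, 0.441, -0.368]
contact_force: [-2.8, 0.9, 2.2]
gripper_width: 9.0
grasp_force: 15.4
```

```bash
python3 ang.py; python3 look.py s4 140 210
```

```text
5011 [(np.int64(1322), np.float64(88.0)), (np.int64(1422), np.float64(7.5)), (np.int64(1473), np.float64(89.0)), (np.int64(1536), np.float64(88.5))]
F [-3.4  1.5  1.5] T [-0.2  -1.04 -0.13] grasp pt [ 588.7 -105.4   45.4] tilt 69.8 [ 0.01  1.13  0.55 -0.21 -2.2  -0.19]
```

>>> {"op": "jog_arm", "data": {"plan": [[9.2,[0,-0.01,0.004],[0,0,0]],[9.2,[0,-0.01,0.004],[0,0,0]],[11,[0,-0.01,0.004],[0,0,0]],[15,[0,-0.005,0],[0,0,0]],[24,[0,0,0],[0,0,0]],[24,[0,0,0],[0,0,0]],[24,[0,0,0],[0,0,0]]]}}

```text
clock: 15.15
position: [572.1, -102.5, 38.7]
ee_rot: [-0.526, 0.628, 0.44, -0.368]
contact_force: [-0.1, -0.2, -0.6]
gripper_width: 23.8
grasp_force: 0.0
```

```bash
python3 ang.py; python3 look.py s5 140 210; python3 - <<'E'
from h import *
p,M=now()
f=np.array([np.cos(ya),np.sin(ya),0])
g=p-tcp_to_grasp*M[:,2]
for a in [tool(g-60*M[:,2],ya,-70),tool(g-60*M[:,2],ya,-10)]: print(rel(p,M,*a))
b=tool(g-60*M[:,2],ya,-70); c=tool(O+45*f+[0,0,130],ya,-10); print(rel(*b,*c))
E
```

```text
8104 [(np.int64(1023), np.float64(89.5)), (np.int64(1358), np.float64(89.0)), (np.int64(1380), np.float64(88.0)), (np.int64(1466), np.float64(88.5))]
F [-0.4 -0.7  0.2] T [-0.38 -1.85 -0.01] grasp pt [ 589.4 -105.5   45.2] tilt 69.6 [ 0.01  1.13  0.56 -0.21 -2.2  -0.19]
([-0.0, 0.0, -0.6], [-0.001, -0.0, 0.001])
([0.0, -0.162, -0.693], [0.999, -0.0, 0.001])
([0.002, 0.636, 0.223], [1.0, 0.0, -0.0])
```

The bracket stands by itself at about 89-90°. Now I back off and swing to vertical above it.

>>> {"op": "jog_arm", "data": {"plan": [[24,[0,0,-0.1],[0,0,0]],[26,[0,0,-0.3],[0,0,0]],[30,[0,0,-0.65],[0,0,0]],[30,[0,0.1,-0.8],[0,0,0]],[30,[0,0.3,-0.9],[0.15,0,0]],[30,[0,0.5,-0.9],[0.3,0,0]],[30,[0,0.6,-0.8],[0.45,0,0]],[30,[0,0.7,-0.6],[0.6,0,0]],[30,[0,0.7,-0.5],[0.75,0,0]],[30,[0,0.7,-0.5],[0.9,0,0]]]}}

```text
clock: 16.55
position: [594.3, -106.5, 123.0]
ee_rot: [-0.636, 0.76, 0.104, -0.087]
contact_force: [-0.4, 0.3, 0.0]
gripper_width: 30.0
grasp_force: 0.0
```

```bash
cat > meas.py <<'E'
from h import *
import sys
def meas(cx,cy,base,r=85):
    """top edge of the upright short leg (70 above base) -> corner O, yaw"""
    d=cam("wrist"); P=cloud(d).reshape(-1,3); im=d["img"].astype(int).reshape(-1,3)
    k=(np.hypot(P[:,0]-cx,P[:,1]-cy)<r)&(im.mean(-1)>70)&(np.ptp(im,axis=-1)<30)
    Q=P[k]
    T=Q[(Q[:,2]>base+64)&(Q[:,2]<base+73)][:,:2]
    rr=cv2.minAreaRect(T.astype(np.float32)); b=cv2.boxPoints(rr); print("top rect",len(T),rr)
    print(b.round(1).tolist())
    C=Q[(Q[:,2]>base+56)&(Q[:,2]<base+61)]; print("cheek z",len(C),np.median(C[:,2]) if len(C) else 0)
    F=Q[(Q[:,2]>base+2)&(Q[:,2]<base+9)]; 
    if len(F)>50: print("long leg",len(F),np.median(F[:,2]),cv2.minAreaRect(F[:,:2].astype(np.float32)))
    return b
E
python3 - <<'E'
from meas import *
print(now()[0],read_state()["joints"].round(2))
meas(585,-105,0)
f=np.array([np.cos(ya),np.sin(ya),0])
c=tool(O+45*f+[0,0,130],ya,0); print(rel(*now(),*c))
E
```

```text
[ 594.25073939 -106.47878348  122.9729974 ] [ 0.06  0.58  0.04 -0.07 -1.3  -0.21]
top rect 1206 ((545.46337890625, -98.7253646850586), (62.034324645996094, 6.053659915924072), 79.88082885742188)
[[537.0, -128.6999969482422], [543.0, -129.8000030517578], [553.9000244140625, -68.69999694824219], [547.9000244140625, -67.69999694824219]]
cheek z 1525 59.087151539379676
long leg 8533 5.451592517903919 ((587.96875, -113.28106689453125), (156.2783203125, 108.38166046142578), 38.33701705932617)
([0.0, -0.011, 0.136], [0.258, 0.001, 0.001])
```

```bash
python3 - <<'E'
from h import *
f=np.array([np.cos(ya),np.sin(ya),0])
c=tool(np.array([543.5,-98,0])+45*f+[0,0,45.5],ya,0); print(rel(*now(),*c))
E
```

```text
([0.007, -0.229, 0.953], [0.258, 0.001, 0.001])
```

>>> {"op": "jog_arm", "data": {"plan": [[30,[0.007,-0.05,0.2],[0.13,0,0]],[30,[0.007,-0.1,0.4],[0.258,0,0]],[30,[0.007,-0.1,0.47],[0.258,0,0]],[30,[0.007,-0.165,0.7],[0.258,0,0]],[30,[0.007,-0.2,0.85],[0.258,0,0]],[30,[0.007,-0.229,0.953],[0.258,0,0]],[30,[0.007,-0.229,0.953],[0.258,0,0]],[15,[0.007,-0.229,0.953],[0.258,0,0]]]}}

```text
clock: 17.6
position: [590.6, -106.4, 23.9]
ee_rot: [-0.642, 0.767, 0.004, -0.003]
contact_force: [-2.9, 0.7, 1.9]
gripper_width: 15.3
grasp_force: 1.3
```

>>> {"op": "jog_arm", "data": {"plan": [[9,[0,0,0],[0,0,0]],[5,[0,0,0],[0,0,0]],[0,[0,0,0],[0,0,0]],[0,[0,0,0],[0,0,0]],[0,[0,0,-0.05],[0,0,0]],[0,[0,0,-0.15],[0,0,0]],[0,[0,0,-0.3],[0,0,0]],[0,[0,0,-0.5],[0,0,0]],[0,[0,0,-0.6],[0,0,0]],[0,[0,0,-0.6],[0,0,0]]]}}

```text
clock: 18.85
position: [591.6, -106.5, 85.1]
ee_rot: [-0.642, 0.767, 0.003, -0.001]
contact_force: [0.9, -0.4, -6.6]
gripper_width: 8.0
grasp_force: 58.6
```

```bash
python3 - <<'E'
from h import *
from meas import *
p,M=now(); print("grasp",p-tcp_to_grasp*M[:,2],read_state()["joints"].round(2))
meas(585,-105,60)
d=cam("wrist"); P=cloud(d); im=d["img"].astype(int)
f=np.array([np.cos(ya),np.sin(ya),0]); b=np.array([np.sin(ya),-np.cos(ya),0])
Q=P-O; L=np.stack([Q@f,Q@b,P[...,2]],-1)[::1]
k=(abs(L[...,1])<30)&(L[...,2]>50)&(L[...,2]<80)&(L[...,0]>60)&(L[...,0]<92)&(im.mean(-1)>60)
q=L[k]; A=np.c_[q[:,:2],np.ones(len(q))]; print(len(q),np.linalg.lstsq(A,q[:,2],rcond=None)[0])
E
```

```text
grasp [ 591.72475053 -106.49824972  103.81628821] [ 0.09  0.49 -0.23 -0.   -0.86 -0.26]
top rect 2380 ((575.7860717773438, -111.04847717285156), (49.78726577758789, 63.980384826660156), 79.4710693359375)
[[539.7999877929688, -129.6999969482422], [602.7000122070312, -141.39999389648438], [611.7999877929688, -92.4000015258789], [548.9000244140625, -80.69999694824219]]
cheek z 3652 119.38721966970138
long leg 11808 67.39819934557312 ((594.8295288085938, -106.23703002929688), (65.24862670898438, 95.13307189941406), 79.677734375)
6995 [ 2.65744328e-02 -4.12316812e-04  6.43833537e+01]
```

Held and lifted: pitch 1.5°, corner at (548.1,-97.7,59), yaw -10.3°. Now I compute the carry.

```bash
cat >> h.py <<'E'
fs=np.array([np.cos(ys),np.sin(ys),0]); bs=np.array([np.sin(ys),-np.cos(ys),0])
def carry(Oc,yc,pit,target):
    """tool pose now -> pose that brings corner Oc to target, yaw ys, pitch out pit deg (front up)"""
    p,M=now()
    Q=R.from_euler("z",ys-yc).as_matrix()@R.from_rotvec(np.array([-np.sin(yc),np.cos(yc),0])*np.radians(pit)).as_matrix()
    return target+Q@(p-Oc),Q@M
E
python3 - <<'E'
from h import *
p,M=now()
c=carry(np.array([548.1,-97.7,59.2]),np.radians(-10.3),1.5,SEAT+4*fs-4*bs+[0,0,50])
print(c[0],rel(p,M,*c))
E
```

```text
[ 525.15252061 -328.91166657   79.10833011] ([2.305, 0.248, 0.044], [-0.025, 0.003, -0.125])
```

>>> {"op": "jog_arm", "data": {"plan": [[0,[0.2,0.02,0],[0,0,0]],[0,[0.5,0.06,0],[-0.01,0,-0.03]],[0,[0.8,0.1,0],[-0.025,0,-0.06]],[0,[1,0.12,0],[-0.025,0,-0.1]],[0,[1,0.12,0],[-0.025,0.003,-0.125]]]}}

```text
clock: 19.58
position: [560.0, -204.9, 83.0]
ee_rot: [-0.69, 0.724, 0.013, -0.012]
contact_force: [-0.5, 0.3, -6.3]
gripper_width: 8.2
grasp_force: 58.5
```

>>> {"op": "jog_arm", "data": {"plan": [[0,[0.2,0.02,0],[0,0,0]],[0,[0.5,0.06,0],[0,0,0]],[0,[0.8,0.1,0],[0,0,0]],[0,[1,0.12,0],[0,0,0]],[0,[1,0.12,0],[0,0,0]],[0,[1,0.12,0],[0,0,0]]]}}

```text
clock: 20.32
position: [544.7, -301.9, 84.1]
ee_rot: [-0.69, 0.723, 0.013, -0.012]
contact_force: [0.2, 0.6, -6.4]
gripper_width: 7.8
grasp_force: 58.5
```

```bash
cat > pose.py <<'E'
from h import *
d=cam("wrist"); P=cloud(d); im=d["img"].astype(int)
p,M=now(); g=p-tcp_to_grasp*M[:,2]
def leg(lo,hi,cx,cy):
    Q=P[(np.hypot(P[...,0]-cx,P[...,1]-cy)<65)&(P[...,2]>lo)&(P[...,2]<hi)&(im.mean(-1)>70)&(np.ptp(im,axis=-1)<30)]
    r=cv2.minAreaRect(Q[:,:2].astype(np.float32)); a=r[2]; 
    if r[1][0]>r[1][1]: a-=90
    # a: angle of short side -> along width
    yaw=np.radians(a-90) if a>45 else np.radians(a)
    f=np.array([np.cos(yaw),np.sin(yaw)]); L=(Q[:,:2]-np.array(r[0]))
    k=(L@f>20)&(L@f<44); A=np.c_[L[k]@f,np.ones(k.sum())]; s=np.linalg.lstsq(A,Q[k][:,2],rcond=None)[0]
    print("leg",len(Q),np.round(r[0],1),np.round(r[1],1),"yaw",np.degrees(yaw).round(2),"O",(np.array(r[0])-47.5*f).round(1),"pitch",np.degrees(s[0]).round(2),"z corner bottom",(s[1]-47.5*s[0]-5).round(1))
E
python3 - <<'E'
from pose import *
print(p,g,read_state()["contact_force"])
leg(45,75,g[0]+3,g[1])
print("jig ->seat",SEAT)
E
python3 jig.py
```

```text
[ 544.86214288 -301.61712625   84.19465823] [ 545.51028726 -301.65787223  102.88337805] [-1.00433602  0.55734017 -6.24975406]
leg 13087 [ 547.1 -301. ] [65.5 95.7] yaw -2.54 O [ 499.6 -298.8] pitch -0.16 z corner bottom 60.8
jig ->seat [ 477.3 -329.5    6. ]
long 2128 ((470.7117919921875, -327.6653137207031), (61.66367721557617, 13.878753662109375), 87.001953125) [[462.20001220703125, -358.1000061035156], [476.0, -358.79998779296875], [479.29998779296875, -297.20001220703125], [465.3999938964844, -296.5]]
 edge slope deg 3.06 through [-332.9  464.3]
 edge slope deg 2.25 through [-335.   476.6]
short 3618 ((540.252197265625, -371.27459716796875), (13.6554594039917, 79.302978515625), 87.01435089111328) [[500.29998779296875, -376.0], [579.5, -380.20001220703125], [580.2000122070312, -366.5], [501.0, -362.3999938964844]]
 edge slope deg -3.29 through [ 541.2 -377.8]
 edge slope deg -3.45 through [ 542.1 -364.9]
```

```bash
sed -i 's/ys=np.radians(-2.8)/ys=np.radians(-2.9)/' h.py; python3 - <<'E'
from h import *
p,M=now()
Oc=np.array([499.6,-298.8,60.8])
for h in(40,4,0): print(h,rel(p,M,*carry(Oc,np.radians(-2.6),0,SEAT+4*fs-4*bs+[0,0,h])))
E
```

```text
40 ([0.279, 0.163, 0.154], [0.0, -0.0, 0.005])
4 ([0.28, 0.151, 0.513], [0.0, -0.0, 0.005])
0 ([0.28, 0.15, 0.553], [0.0, -0.0, 0.005])
```

>>> {"op": "jog_arm", "data": {"plan": [[0,[0.14,0.08,0.08],[0,0,0]],[0,[0.28,0.16,0.15],[0,0,0.005]],[0,[0.28,0.16,0.15],[0,0,0.005]],[0,[0.28,0.156,0.35],[0,0,0.005]],[0,[0.28,0.151,0.48],[0,0,0.005]],[0,[0.28,0.151,0.52],[0,0,0.005]],[0,[0.28,0.15,0.54],[0,0,0.005]],[0,[0.28,0.15,0.54],[0,0,0.005]]]}}

```text
clock: 21.42
position: [527.1, -329.5, 31.3]
ee_rot: [-0.689, 0.725, 0.012, -0.012]
contact_force: [0.9, 0.3, -6.5]
gripper_width: 7.7
grasp_force: 58.4
```

```bash
cat > p2.py <<'E'
from pose import *
s=read_state();print("g",g.round(1),"F",s["contact_force"].round(1),"T",s["wrist_torque"].round(2))
leg(8,14,g[0]+3,g[1])
import meas; b=meas.meas(SEAT[0]+20,SEAT[1],6,70)
m=b[np.argsort((b-SEAT[:2])@fs[:2])]; e=m[:2]-SEAT[:2]; print("back edge in seat: gap x",(e@fs[:2]).round(2),"y",np.sort(e@bs[:2]).round(2))
E
python3 p2.py
```

```text
g [ 527.8 -329.5   50.1] F [-0.   0.3 -6.4] T [-0.03 -0.2   0.04]
leg 11516 [ 531.3 -343. ] [ 90.1 107. ] yaw -0.44 O [ 483.8 -342.6] pitch 0.24 z corner bottom 7.5
top rect 2561 ((512.53564453125, -335.7369689941406), (49.952056884765625, 63.375301361083984), 86.66175079345703)
[[479.3999938964844, -358.79998779296875], [542.7000122070312, -362.5], [545.5999755859375, -312.6000061035156], [482.3999938964844, -309.0]]
cheek z 3205 65.56497231803895
long leg 8451 12.953346155180412 ((514.3887939453125, -340.5233459472656), (92.1205825805664, 104.06258392333984), 85.19898223876953)
back edge in seat: gap x [3.63 4.01] y [-20.77  29.18]
```

>>> {"op": "jog_arm", "data": {"plan": [[0,[0,0,0.01],[0,0,0]],[0,[0,0,0.018],[0,0,0]],[0,[0,0,0.018],[0,0,0]]]}}

```text
clock: 21.9
position: [527.1, -329.5, 29.9]
ee_rot: [-0.689, 0.725, 0.012, -0.012]
contact_force: [-0.4, 1.3, -2.0]
gripper_width: 7.7
grasp_force: 59.1
```

>>> {"op": "jog_arm", "data": {"plan": [[0,[0.005,0.01,0],[0,0,0]],[0,[0.01,0.02,0],[0,0,0]],[0,[0.015,0.03,0],[0,0,0]],[0,[0.015,0.04,0],[0,0,0]],[0,[0.015,0.045,0],[0,0,0]],[0,[0.015,0.045,0],[0,0,0]]]}}

```text
clock: 22.65
position: [522.9, -331.2, 29.9]
ee_rot: [-0.689, 0.725, 0.011, -0.011]
contact_force: [3.6, -1.0, 0.3]
gripper_width: 7.9
grasp_force: 59.3
```

>>> {"op": "jog_arm", "data": {"plan": [[0,[0.01,0,0],[0,0,0]],[0,[0.015,0,0],[0,0,0]],[0,[0.02,0,0],[0,0,0]],[0,[0.02,0,0],[0,0,0]]]}}

```text
clock: 23.15
position: [522.8, -331.5, 29.9]
ee_rot: [-0.689, 0.725, 0.012, -0.011]
contact_force: [4.8, 5.7, 3.2]
gripper_width: 7.8
grasp_force: 59.6
```

```bash
python3 p2.py
```

```text
g [ 523.5 -331.5   48.6] F [4.4 5.5 3.6] T [ 1.66 -1.28 -0.1 ]
leg 11090 [ 530.2 -343.4] [ 89.  107.9] yaw -1.63 O [ 482.8 -342. ] pitch -0.03 z corner bottom 6.5
top rect 2372 ((498.3260498046875, -347.2806396484375), (44.41935348510742, 69.52082061767578), 60.71199417114258)
[[457.1000061035156, -349.6000061035156], [517.7999877929688, -383.70001220703125], [539.5, -344.8999938964844], [478.8999938964844, -310.8999938964844]]
cheek z 3496 64.99275552836727
long leg 9089 11.474179514420882 ((512.4641723632812, -342.6661376953125), (89.10733032226562, 108.7032470703125), 88.23839569091797)
back edge in seat: gap x [-19.11   0.63] y [-18.65  21.14]
```

>>> {"op": "jog_arm", "data": {"plan": [[0,[0.01,0.01,-0.003],[0,0,0]],[0,[0.02,0.02,-0.003],[0,0,0]],[0,[0.03,0.03,-0.003],[0,0,0]],[0,[0.03,0.03,-0.003],[0,0,0]],[0,[0.03,0.03,-0.003],[0,0,0]]]}}

```text
clock: 23.88
position: [522.6, -333.2, 30.7]
ee_rot: [-0.689, 0.725, 0.01, -0.009]
contact_force: [8.9, 11.1, 3.8]
gripper_width: 8.1
grasp_force: 59.6
```

>>> {"op": "jog_arm", "data": {"plan": [[0,[0.01,0,0],[0,0,0]],[0,[0.02,0,0],[0,0,0]],[0,[0.02,0,0],[0,0,0]],[0,[0.02,0,0],[0,0,0]]]}}

```text
clock: 24.38
position: [522.6, -333.7, 31.0]
ee_rot: [-0.689, 0.725, 0.011, -0.009]
contact_force: [9.3, 17.1, 6.9]
gripper_width: 8.2
grasp_force: 59.9
```

```bash
python3 - <<'E'
from pose import *
L=np.stack([(P-SEAT)@fs,(P-SEAT)@bs,P[...,2]-6],-1)
steel=(im.mean(-1)>60)&(np.ptp(im,axis=-1)<30)
# back leg's top edge, cheek outer edge (+y) and leg z
def edge(m,ax,q): 
    v=L[m]; print(len(v),np.percentile(v[:,ax],q).round(2)) if len(v)>10 else print("none")
t=steel&(abs(L[...,2]-69)<3)&(abs(L[...,0]-3)<8)&(abs(L[...,1])<45)
v=L[t]
for y0 in(-25,-15,15,25): 
    w=v[abs(v[:,1]-y0)<4]; print("back edge x at y",y0,len(w),np.percentile(w[:,0],[2,10,98]).round(2) if len(w)>5 else "")
print("top y ext",np.percentile(v[:,1],[.5,99.5]).round(2) if len(v) else "")
c=steel&(abs(L[...,2]-58)<4)&(L[...,0]>8)&(L[...,0]<62)&(L[...,1]>20)&(L[...,1]<45)
v=L[c]
for x0 in(15,30,50):
    w=v[abs(v[:,0]-x0)<5]; print("cheek y at x",x0,len(w),np.percentile(w[:,1],[2,98]).round(2) if len(w)>5 else "")
blue=(im[...,2]>im[...,0]+50)&(im[...,2]>im[...,1]+30)&(abs(L[...,2]-12)<2.5)
v=L[blue&(L[...,1]>28)&(L[...,0]>20)]; print("short stop y",np.percentile(v[:,1],[1,99]).round(2))
print(read_state()["contact_force"])
E
```

```text
back edge x at y -25 0 
back edge x at y -15 88 [0.13 0.65 5.41]
back edge x at y 15 569 [-0.03  0.69  5.39]
back edge x at y 25 593 [0.05 0.66 5.39]
top y ext [-13.84  34.05]
cheek y at x 15 588 [29.4  33.67]
cheek y at x 30 607 [29.39 33.7 ]
cheek y at x 50 384 [29.35 33.63]
short stop y [32.54 45.24]
[10.10765544 17.37638285  6.73749052]
```

Both stops are reached, and the upright's back edge is square at x=0. The high push has rolled the bracket slightly, so I relax the push, let it settle, then open.

>>> {"op": "jog_arm", "data": {"plan": [[0,[-0.01,-0.01,0],[0,0,0]],[0,[-0.025,-0.02,0.004],[0,0,0]],[0,[-0.03,-0.022,0.006],[0,0,0]],[0,[-0.03,-0.022,0.006],[0,0,0]]]}}

```text
clock: 24.92
position: [522.7, -332.5, 30.0]
ee_rot: [-0.689, 0.725, 0.012, -0.01]
contact_force: [4.5, 10.1, 5.7]
gripper_width: 8.3
grasp_force: 59.9
```

>>> {"op": "jog_arm", "data": {"plan": [[0,[-0.02,-0.01,0],[0,0,0]],[9,[-0.02,-0.01,0],[0,0,0]],[9.5,[-0.02,-0.01,0],[0,0,0]],[13,[-0.02,-0.01,0],[0,0,0]],[20,[-0.02,-0.01,0],[0,0,0]],[26,[-0.02,-0.01,0],[0,0,0]],[26,[-0.02,-0.01,0],[0,0,0]]]}}

```text
clock: 25.8
position: [522.5, -333.1, 29.3]
ee_rot: [-0.689, 0.725, 0.012, -0.012]
contact_force: [2.4, -0.2, 2.5]
gripper_width: 26.1
grasp_force: 1.0
```

```bash
cat > fin.py <<'E'
from pose import *
print("F",read_state()["contact_force"].round(1),"g",g.round(1))
L=np.stack([(P-SEAT)@fs,(P-SEAT)@bs,P[...,2]-6],-1)
steel=(im.mean(-1)>60)&(np.ptp(im,axis=-1)<30)
v=L[steel&(abs(L[...,2]-69)<3)&(abs(L[...,0]-3)<8)&(abs(L[...,1])<45)]
for y0 in(-25,-15,0,15,25):
    w=v[abs(v[:,1]-y0)<4]; print("back edge x at y",y0,len(w),np.percentile(w[:,0],[2,98]).round(2) if len(w)>5 else "")
print("top y ext",np.percentile(v[:,1],[.5,99.5]).round(2) if len(v) else "")
v=L[steel&(abs(L[...,2]-58)<4)&(L[...,0]>8)&(L[...,0]<62)&(L[...,1]>20)&(L[...,1]<45)]
for x0 in(15,30,50):
    w=v[abs(v[:,0]-x0)<5]; print("cheek y at x",x0,len(w),np.percentile(w[:,1],[2,98]).round(2) if len(w)>5 else "","z",np.median(w[:,2]).round(2))
v=L[steel&(abs(L[...,2]-5)<2.5)&(L[...,0]>66)&(L[...,0]<93)&(abs(L[...,1])<40)]
# long leg's plate beyond the cheeks, told from the jig plate (0)
print("long leg y",np.percentile(v[:,1],[1,99]).round(2),"z",np.median(v[:,2]).round(2),"slope",np.linalg.lstsq(np.c_[v[:,:2],np.ones(len(v))],v[:,2],rcond=None)[0].round(4))
blue=(im[...,2]>im[...,0]+50)&(im[...,2]>im[...,1]+30)&(abs(L[...,2]-12)<2.5)
v=L[blue&(L[...,1]>28)&(L[...,0]>20)]; print("short stop y",np.percentile(v[:,1],[1,99]).round(2))
v=L[blue&(L[...,0]<5)]; print("long stop x",np.percentile(v[:,0],[1,99]).round(2))
E
python3 fin.py
```

```text
F [ 3.4 -0.3  2.6] g [ 523.  -333.1   47.9]
back edge x at y -25 142 [1.75 5.75]
back edge x at y -15 0 
back edge x at y 0 0 
back edge x at y 15 443 [0.48 5.72]
back edge x at y 25 612 [0.41 5.73]
top y ext [-32.77  31.98]
cheek y at x 15 616 [27.46 31.85] z 59.06
cheek y at x 30 633 [27.35 31.87] z 59.07
cheek y at x 50 434 [27.5  31.76] z 57.3
long leg y [-29.18  29.28] z 5.72 slope [4.6000e-03 7.0000e-04 5.3333e+00]
short stop y [32.56 45.29]
long stop x [-13.25  -2.9 ]
```

The bracket has settled nearly flush, with possibly a sub-millimetre gap to each stop. I'll nudge it low, with the fingers inside the cheeks, so the push doesn't roll it.

>>> {"op": "jog_arm", "data": {"plan": [[26,[0,0,0.06],[0,0,0]],[26,[0,0,0.12],[0,0,0]],[26,[0.05,0,0.12],[0,0,0]],[26,[0.1,0,0.12],[0,0,0]],[26,[0.13,0,0.12],[0,0,0]],[26,[0.15,0,0.12],[0,0,0]],[26,[0.15,0,0.12],[0,0,0]]]}}

```text
clock: 26.72
position: [523.1, -346.2, 18.0]
ee_rot: [-0.689, 0.725, 0.011, -0.01]
contact_force: [5.7, 8.1, 7.0]
gripper_width: 26.0
grasp_force: 3.0
```

>>> {"op": "jog_arm", "data": {"plan": [[26,[0.01,0,0],[0,0,0]],[26,[0.02,0,0],[0,0,0]],[26,[0.03,0,0],[0,0,0]],[26,[0.03,0,0],[0,0,0]]]}}

```text
clock: 27.22
position: [522.9, -347.3, 18.1]
ee_rot: [-0.688, 0.725, 0.012, -0.01]
contact_force: [6.2, 14.9, 9.0]
gripper_width: 25.7
grasp_force: 4.7
```

>>> {"op": "jog_arm", "data": {"plan": [[26,[-0.03,0,0],[0,0,0]],[36,[-0.03,0,0],[0,0,0]],[43,[-0.03,0,0],[0,0,0]],[43,[-0.03,0.01,0],[0,0,0]],[43,[-0.03,0.02,0],[0,0,0]],[43,[-0.03,0.03,0],[0,0,0]],[43,[-0.03,0.03,0],[0,0,0]]]}}

```text
clock: 28.1
position: [526.9, -347.8, 21.0]
ee_rot: [-0.69, 0.724, 0.004, -0.007]
contact_force: [13.9, 7.5, 9.4]
gripper_width: 42.8
grasp_force: 2.2
```

```bash
python3 fin.py
```

```text
F [14.9  6.8 10.6] g [ 527.2 -347.8   39.7]
back edge x at y -25 0 
back edge x at y -15 0 
back edge x at y 0 2 
back edge x at y 15 1 
back edge x at y 25 66 [-4.88 -3.  ]
top y ext [ 4.09 34.05]
cheek y at x 15 725 [29.17 33.58] z 60.16
cheek y at x 30 452 [32.32 33.6 ] z 58.31
cheek y at x 50 531 [28.87 33.33] z 57.4Traceback (most recent call last):
  File "fin.py", line 14, in <module>
    print("long leg y",np.percentile(v[:,1],[1,99]).round(2),"z",np.median(v[:,2]).round(2),"slope",np.linalg.lstsq(np.c_[v[:,:2],np.ones(len(v))],v[:,2],rcond=None)[0].round(4))
                       ~~~~~~~~~~~~~^^^^^^^^^^^^^^^
    return _quantile_unchecked(
        a, q, axis, out, overwrite_input, method, keepdims, weights)
    return _ureduce(a,
                    func=_quantile_ureduce_func,
    ...<5 lines>...
                    overwrite_input=overwrite_input,
                    method=method)
    r = func(a, **kwargs)
    result = _quantile(arr,
                       quantiles=q,
    ...<2 lines>...
                       out=out,
                       weights=wgt)
    slices_having_nans = np.isnan(arr[-1, ...])
                                  ~~~^^^^^^^^^
IndexError: index -1 is out of bounds for axis 0 with size 0
```

The knuckles are pressing high on the upright and pitching the bracket over the stop. I close the fingers again and relieve that.

>>> {"op": "jog_arm", "data": {"plan": [[40,[-0.02,-0.03,0],[0,0,0]],[32,[-0.04,-0.03,0],[0,0,0]],[24,[-0.08,-0.03,0],[0,0,0]],[24,[-0.12,-0.01,0],[0,0,0]],[24,[-0.14,0.02,0],[0,0,0]],[24,[-0.14,0.02,0],[0,0,0]]]}}

```text
clock: 28.9
position: [520.8, -334.9, 19.4]
ee_rot: [-0.689, 0.725, 0.008, -0.01]
contact_force: [7.6, -1.8, 6.3]
gripper_width: 24.0
grasp_force: 1.5
```

```bash
python3 fin.py 2>&1 | head -12; python3 -c "
from h import *
print(now()[0],read_state()['gripper_width'], tool(SEAT+45*fs+[0,0,45],ys,0)[0])"
```

```text
F [ 6.9 -1.   6.1] g [ 521.3 -334.9   38.1]
back edge x at y -25 0 
back edge x at y -15 0 
back edge x at y 0 52 [-3.61 -1.96]
back edge x at y 15 263 [-4.92 -1.86]
back edge x at y 25 495 [-4.88 -1.77]
top y ext [-6.37 31.92]
cheek y at x 15 757 [27.27 31.76] z 60.44
cheek y at x 30 476 [30.47 31.78] z 58.37
cheek y at x 50 584 [27.04 31.57] z 57.57
Traceback (most recent call last):
  File "fin.py", line 14, in <module>
[ 520.82846806 -334.90206384   19.4239195 ] 24.27774038596867 [ 522.24237107 -331.7766823    32.3       ]
```

>>> {"op": "jog_arm", "data": {"plan": [[24,[0,-0.02,0],[0,0,0]],[24,[0,-0.03,-0.06],[0,0,0]],[24,[0,-0.03,-0.12],[0,0,0]],[24,[0,-0.02,-0.16],[0,0,0]],[24,[0,-0.02,-0.16],[0,0,0]]]}}

```text
clock: 29.58
position: [517.5, -333.1, 32.6]
ee_rot: [-0.688, 0.725, 0.014, -0.012]
contact_force: [-0.7, -0.2, -0.1]
gripper_width: 24.4
grasp_force: 0.0
```

```bash
python3 fin.py 2>&1 | head -14; python3 -c "
from h import *
print(now()[0],read_state()['gripper_width'], tool(SEAT+45*fs+[0,0,45],ys,0)[0])
d=cam('wrist');cv2.imwrite('pics/w9.png',d['img'][:,:,::-1])"
```

```text
F [-0.3  0.3  0.3] g [ 518.3 -333.2   51.1]
back edge x at y -25 119 [1.63 5.24]
back edge x at y -15 0 
back edge x at y 0 0 
back edge x at y 15 486 [1.53 6.74]
back edge x at y 25 550 [1.59 6.74]
top y ext [-32.09  31.72]
cheek y at x 15 578 [27.36 31.64] z 59.0
cheek y at x 30 586 [27.53 31.75] z 59.07
cheek y at x 50 463 [27.29 31.71] z 57.66
long leg y [-31.19  29.09] z 5.46 slope [ 1.7000e-03 -4.0000e-04  5.3124e+00]
short stop y [32.55 45.28]
long stop x [-13.24  -1.6 ]
[ 517.64108991 -333.10760402   32.46224466] 24.200035716659446 [ 522.24237107 -331.7766823    32.3       ]
```

View pics/w9.png

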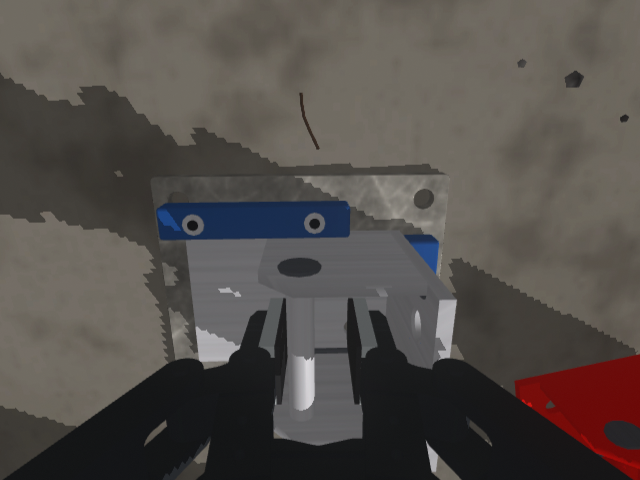

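It has settled flat, but a gap of about 1.5 mm is left at the long stop (436,250) and under 1 mm at the short stop (250,235). Next I withdraw, close the fingers and push low from outside with the tips.

```bash
cat >> h.py <<'E'
def seatpose(x,y,z,roll=0):
    """closed-finger pose in seat coords: x along fs, y along bs (to short stop), z world; roll deg: tips lead towards short stop"""
    M=np.c_[bs,-fs,np.array([0,0,-1.])]
    # columns: tool x=bs, tool y=-fs, z down
    Q=R.from_rotvec(fs*np.radians(-roll)).as_matrix()
    return np.array([*(SEAT+x*fs+y*bs)[:2],z]),Q@M
E
python3 - <<'E'
from h import *
p,M=now()
P1=seatpose(42,0,120); P2=seatpose(118,0,100); P3=seatpose(118,0,9)
print(P1[1].T@M)
print(rel(p,M,*P1),rel(*P1,*P2),rel(*P2,*P3)); print(seatpose(0,0,0,8)[1])
E
```

```text
[[ 0.9999982  -0.00155407 -0.00108515]
 [ 0.00159321  0.99931188  0.03705717]
 [ 0.00102682 -0.03705883  0.99931256]]
([-0.017, 0.019, -0.876], [0.035, 0.001, -0.002]) ([0.0, -0.76, 0.2], [0.0, 0.0, 0.0]) ([0.0, 0.0, 0.91], [0.0, 0.0, 0.0])
[[-5.01005731e-02 -9.98719357e-01 -7.04117636e-03]
 [-9.88999889e-01  5.05929401e-02 -1.38994870e-01]
 [ 1.39173101e-01 -2.74197245e-19 -9.90268069e-01]]
```

>>> {"op": "jog_arm", "data": {"plan": [[24,[0,-0.03,-0.02],[0,0,0]],[24,[0,-0.03,-0.3],[0.02,0,0]],[24,[0,0,-0.7],[0.035,0,0]],[10,[-0.017,0.019,-0.876],[0.035,0,0]],[0,[-0.017,-0.3,-0.876],[0.035,0,0]],[0,[-0.017,-0.74,-0.75],[0.035,0,0]],[0,[-0.017,-0.74,-0.7],[0.035,0,0]]]}}

```text
clock: 30.55
position: [597.0, -335.0, 97.8]
ee_rot: [-0.689, 0.725, 0.0, 0.0]
contact_force: [-0.9, -0.2, -0.2]
gripper_width: 0.1
grasp_force: 0.0
```

```bash
python3 fin.py 2>&1; python3 - <<'E'
from h import *
p,M=now(); print(p,rel(p,M,*seatpose(119,0,9)),(p-SEAT)@fs)
E
```

```text
F [-0.7  0.1 -1.4] g [ 595.1 -334.8  116. ]
back edge x at y -25 229 [1.31 7.34]
back edge x at y -15 240 [1.64 7.22]
back edge x at y 0 260 [1.75 7.2 ]
back edge x at y 15 283 [1.61 7.25]
back edge x at y 25 293 [1.66 7.24]
top y ext [-32.46  31.25]
cheek y at x 15 246 [27.09 31.34] z 59.11
cheek y at x 30 256 [27.13 31.45] z 59.14
cheek y at x 50 229 [27.18 31.46] z 57.54
long leg y [-31.86  29.66] z 5.42 slope [ 5.000e-04 -3.000e-04  5.391e+00]
short stop y [ 29.73 133.26]
long stop x [-13.3   -0.42]
[ 595.1012727  -334.7921783    97.29933545] ([0.008, -0.013, 0.883], [0.002, 0.002, -0.001]) 117.91815820418124
```

>>> {"op": "jog_arm", "data": {"plan": [[0,[0.008,-0.02,0.4],[0,0,0]],[0,[0.008,-0.02,0.8],[0,0,0]],[0,[0.008,-0.02,0.885],[0,0,0]],[0,[0.008,0.02,0.885],[0,0,0]],[0,[0.008,0.05,0.885],[0,0,0]],[0,[0.008,0.07,0.885],[0,0,0]],[0,[0.008,0.07,0.885],[0,0,0]]]}}

```text
clock: 31.48
position: [589.0, -336.4, 13.1]
ee_rot: [-0.689, 0.725, -0.002, 0.001]
contact_force: [-0.1, -0.1, 0.4]
gripper_width: -0.5
grasp_force: 0.0
```

>>> {"op": "jog_arm", "data": {"plan": [[0,[0,0.01,0],[0,0,0]],[0,[0,0.02,0],[0,0,0]],[0,[0,0.03,0],[0,0,0]],[0,[0,0.03,0],[0,0,0]]]}}

```text
clock: 31.98
position: [585.7, -336.0, 11.8]
ee_rot: [-0.689, 0.725, -0.001, 0.001]
contact_force: [-0.4, 0.5, -0.4]
gripper_width: -0.2
grasp_force: 0.0
```

>>> {"op": "jog_arm", "data": {"plan": [[0,[0,-0.06,0],[0,0,0]],[0,[0,-0.06,0.03],[0,0,0]],[0,[0,-0.03,0.03],[0,0,0]],[0,[0,0,0.03],[0,0,0]],[0,[0,0.02,0.03],[0,0,0]],[0,[0,0.02,0.03],[0,0,0]]]}}

```text
clock: 32.72
position: [583.6, -335.9, 9.1]
ee_rot: [-0.689, 0.725, -0.001, 0.001]
contact_force: [0.2, 0.9, -0.1]
gripper_width: -0.1
grasp_force: 0.0
```

>>> {"op": "jog_arm", "data": {"plan": [[0,[0,0.015,0.005],[0,0,0]],[0,[0,0.03,0.005],[0,0,0]],[0,[0,0.045,0.005],[0,0,0]],[0,[0,0.045,0.005],[0,0,0]]]}}

```text
clock: 33.22
position: [580.0, -335.7, 8.5]
ee_rot: [-0.689, 0.725, -0.001, 0.001]
contact_force: [3.6, -0.4, -2.1]
gripper_width: 0.0
grasp_force: 1.4
```

>>> {"op": "jog_arm", "data": {"plan": [[0,[0,0.01,0],[0,0,0]],[0,[0,0.02,0],[0,0,0]],[0,[0,0.03,0],[0,0,0]],[0,[0,0.03,0],[0,0,0]]]}}

```text
clock: 33.72
position: [579.8, -335.7, 9.4]
ee_rot: [-0.689, 0.725, -0.004, 0.003]
contact_force: [7.7, 1.8, -2.8]
gripper_width: -0.0
grasp_force: 3.8
```

```bash
python3 - <<'E'
from h import *
p,M=now()
A=seatpose(108,-55,100,8); B=seatpose(36,-55,100,8);C=seatpose(36,-55,10,8)
print(rel(p,M,*A),rel(p,M,*B),rel(*B,*C))
E
```

```text
([-0.559, -0.062, -0.906], [-0.009, 0.132, -0.001]) ([-0.559, 0.658, -0.913], [-0.009, 0.132, -0.001]) ([-0.125, 0.0, 0.891], [0.0, 0.0, 0.0])
```

>>> {"op": "jog_arm", "data": {"plan": [[0,[0,-0.06,0],[0,0,0]],[0,[0,-0.06,-0.4],[0,0,0]],[0,[-0.2,0,-0.9],[0,0.05,0]],[0,[-0.5,0.3,-0.91],[-0.009,0.1,0]],[0,[-0.56,0.66,-0.91],[-0.009,0.132,0]],[0,[-0.56,0.66,-0.91],[-0.009,0.132,0]]]}}

```text
clock: 34.48
position: [508.2, -275.1, 98.7]
ee_rot: [-0.687, 0.723, -0.042, -0.055]
contact_force: [0.2, -0.3, -0.6]
gripper_width: 0.1
grasp_force: 0.0
```

```bash
python3 fin.py 2>&1; python3 - <<'E'
from h import *
p,M=now()
print(p,rel(p,M,*seatpose(36,-55,10,8)),rel(p,M,*seatpose(36,-45,10,8)),rel(p,M,*seatpose(36,-42,10,8)))
E
```

```text
F [ 0.3 -0.2 -0. ] g [ 511.3 -273.3  117.9]
back edge x at y -25 209 [0.59 5.43]
back edge x at y -15 219 [0.55 5.46]
back edge x at y 0 212 [0.74 5.52]
back edge x at y 15 239 [0.66 5.48]
back edge x at y 25 245 [0.45 5.49]
top y ext [-32.29  30.75]
cheek y at x 15 220 [27.09 30.93] z 59.26
cheek y at x 30 214 [27.11 30.88] z 59.4
cheek y at x 50 161 [27.06 31.1 ] z 57.7
long leg y [-32.19  30.88] z 5.44 slope [ 1.300e-03 -2.000e-04  5.338e+00]
short stop y [29.43 94.77]
long stop x [-13.56  -0.62]
[ 510.96501745 -275.88936788   99.38286985] ([-0.121, -0.06, 0.885], [0.01, 0.001, 0.0]) ([-0.022, -0.06, 0.899], [0.01, 0.001, 0.0]) ([0.008, -0.06, 0.903], [0.01, 0.001, 0.0])
```

>>> {"op": "jog_arm", "data": {"plan": [[0,[-0.06,-0.03,0.45],[0.01,0,0]],[0,[-0.12,-0.06,0.8],[0.01,0,0]],[0,[-0.12,-0.06,0.9],[0.01,0,0]],[0,[-0.12,-0.06,0.9],[0.01,0,0]],[0,[-0.07,-0.06,0.907],[0.01,0,0]],[0,[-0.02,-0.06,0.91],[0.01,0,0]],[0,[-0.02,-0.06,0.91],[0.01,0,0]]]}}

```text
clock: 35.4
position: [518.1, -287.7, 9.3]
ee_rot: [-0.687, 0.723, -0.049, -0.049]
contact_force: [0.1, -0.1, -0.6]
gripper_width: 0.3
grasp_force: 0.0
```

>>> {"op": "jog_arm", "data": {"plan": [[0,[0.01,0,0.002],[0,0,0]],[0,[0.02,0,0.003],[0,0,0]],[0,[0.03,0,0.004],[0,0,0]],[0,[0.03,0,0.004],[0,0,0]]]}}

```text
clock: 35.9
position: [517.8, -288.6, 8.9]
ee_rot: [-0.687, 0.723, -0.048, -0.049]
contact_force: [-1.0, 8.5, 4.0]
gripper_width: 0.1
grasp_force: 4.5
```

>>> {"op": "jog_arm", "data": {"plan": [[0,[0.01,0,0],[0,0,0]],[0,[0.02,0,0],[0,0,0]],[0,[0.02,0,0],[0,0,0]],[0,[0.02,0,0],[0,0,0]]]}}

```text
clock: 36.4
position: [517.8, -288.9, 9.0]
ee_rot: [-0.688, 0.723, -0.048, -0.048]
contact_force: [0.2, 18.7, 5.3]
gripper_width: -0.0
grasp_force: 9.2
```

```bash
python3 fin.py 2>&1
```

```text
F [-0.5 17.9  5.8] g [ 517.9 -286.4   27.6]
back edge x at y -25 890 [0.32 5.61]
back edge x at y -15 943 [0.33 5.62]
back edge x at y 0 1032 [0.37 5.63]
back edge x at y 15 1139 [0.41 5.64]
back edge x at y 25 1209 [0.44 5.69]
top y ext [-32.09  31.27]
cheek y at x 15 839 [27.51 31.45] z 59.28
cheek y at x 30 841 [27.48 31.48] z 59.25
cheek y at x 50 550 [27.45 31.47] z 58.0
long leg y [-31.73  31.08] z 5.45 slope [1.500e-03 5.000e-04 5.342e+00]
short stop y [31.57 44.88]
long stop x [-12.61  -8.51]
```

>>> {"op": "jog_arm", "data": {"plan": [[0,[-0.06,0,0],[0,0,0]],[0,[-0.12,0,0],[0,0,0]],[0,[-0.2,0,-0.3],[0,0,0]],[0,[-0.2,-0.1,-0.8],[0,-0.07,0]],[0,[-0.1,-0.2,-0.95],[0,-0.13,0]],[0,[0,-0.3,-1],[0,-0.13,0]],[0,[0,-0.3,-1],[0,-0.13,0]]]}}

```text
clock: 37.33
position: [548.3, -280.7, 108.5]
ee_rot: [-0.688, 0.725, -0.002, 0.001]
contact_force: [0.1, 0.4, -0.5]
gripper_width: -0.1
grasp_force: 0.0
```

```bash
python3 fin.py 2>&1
```

```text
F [-0.6  0.1 -0.2] g [ 547.3 -279.9  126.4]
back edge x at y -25 230 [0.51 5.66]
back edge x at y -15 233 [0.5  5.72]
back edge x at y 0 257 [0.53 5.66]
back edge x at y 15 278 [0.52 5.76]
back edge x at y 25 291 [0.5 5.8]
top y ext [-32.27  31.19]
cheek y at x 15 199 [27.62 31.07] z 59.36
cheek y at x 30 200 [27.66 31.11] z 59.38
cheek y at x 50 165 [27.71 31.23] z 57.78
long leg y [-31.87  30.73] z 5.48 slope [-1.6000e-03  1.0000e-04  5.5941e+00]
short stop y [29.3 83.2]
long stop x [-13.3   -0.47]
```

A short confirming push against the long stop, since there is time.

```bash
python3 - <<'E'
from h import *
p,M=now()
for a in((115,2,90),(115,2,8),(104,2,8),(100,2,8)): print(a,rel(p,M,*seatpose(*a)))
E
```

```text
(115, 2, 90) ([0.55, -0.476, 0.179], [-0.002, -0.002, -0.001])
(115, 2, 8) ([0.548, -0.475, 0.999], [-0.002, -0.002, -0.001])
(104, 2, 8) ([0.548, -0.365, 0.999], [-0.002, -0.002, -0.001])
(100, 2, 8) ([0.549, -0.325, 0.998], [-0.002, -0.002, -0.001])
```

>>> {"op": "jog_arm", "data": {"plan": [[0,[0.1,-0.4,0],[0,0,0]],[0,[0.4,-0.476,0.1],[0,0,0]],[0,[0.55,-0.476,0.5],[0,0,0]],[0,[0.55,-0.476,0.9],[0,0,0]],[0,[0.55,-0.476,1],[0,0,0]],[0,[0.55,-0.476,1],[0,0,0]],[0,[0.55,-0.43,1],[0,0,0]],[0,[0.55,-0.39,1],[0,0,0]],[0,[0.55,-0.365,1],[0,0,0]],[0,[0.55,-0.345,1],[0,0,0]]]}}

```text
clock: 38.62
position: [580.0, -336.8, 8.7]
ee_rot: [-0.689, 0.725, -0.002, 0.001]
contact_force: [3.1, 0.4, -0.9]
gripper_width: 0.2
grasp_force: 1.3
```

>>> {"op": "jog_arm", "data": {"plan": [[0,[0,0.02,0],[0,0,0]],[0,[0,0.03,0],[0,0,0]],[0,[0,0.03,0],[0,0,0]]]}}

```text
clock: 39.0
position: [579.7, -336.8, 9.0]
ee_rot: [-0.689, 0.725, -0.005, 0.002]
contact_force: [5.4, 1.0, -2.0]
gripper_width: -0.1
grasp_force: 2.8
```

It stops at the same place as before, so it is flush. Withdraw.

>>> {"op": "jog_arm", "data": {"plan": [[0,[0,-0.05,0],[0,0,0]],[0,[0,-0.12,0],[0,0,0]],[0,[0,-0.15,-0.4],[0,0,0]],[0,[0,-0.15,-0.9],[0,0,0]],[0,[0,-0.15,-1],[0,0,0]],[0,[0,-0.15,-1],[0,0,0]]]}}

```text
clock: 39.75
position: [591.5, -337.1, 109.1]
ee_rot: [-0.689, 0.725, -0.002, 0.001]
contact_force: [-0.1, -0.2, 0.3]
gripper_width: 0.1
grasp_force: 0.0
```

```bash
python3 fin.py 2>&1; python3 -c "
from bench import *
s=read_state();print(s['clock'],s['position'],abs(s['joint_vel']).max());print(job_done())"
```

```text
F [ 0.  -0.3 -0.3] g [ 590.8 -336.8  126.3]
back edge x at y -25 202 [0.36 5.96]
back edge x at y -15 211 [0.43 5.89]
back edge x at y 0 232 [0.54 5.96]
back edge x at y 15 246 [0.45 5.95]
back edge x at y 25 258 [0.52 6.03]
top y ext [-32.4   31.52]
cheek y at x 15 204 [27.71 31.65] z 59.02
cheek y at x 30 201 [27.79 31.56] z 59.22
cheek y at x 50 175 [27.29 31.53] z 57.51
long leg y [-32.41  29.88] z 5.43 slope [-5.0000e-04  2.0000e-04  5.4693e+00]
short stop y [ 29.79 138.45]
long stop x [-13.09  -0.51]
39.8 [ 590.79766805 -336.77964002  107.58212878] 0.022171561823595688
the job is handed in; nothing more can be done
None
```

I tipped the bracket over its corner, stood it by itself, carried it to the steel jig and pushed it against both stops, then let go and handed in at 39.8 s. Pushes against both stops met solid resistance; camera readings put any remaining gap within about 1 mm. Seating it took several nudges, and one briefly leaned it over the long stop before it settled flat.

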